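# Close the cookie press and put in its pusher

### The arm

A 7-joint arm with a two-finger parallel gripper is mounted at the origin on the work surface. World frame = base frame: x ahead of the robot, y to its left, z up, the work surface at z = 0. Lengths are in mm, angles in rad, forces in N, time in s.
With the tool pointing down it reaches from about 425 to 800 mm from the base axis. Payload 8.3 kg.
Tool frame: the origin (TCP) lies on the centre line of the jaws, within the pads' length; the fingertips stand 22 mm ahead of it and the grasp point (between the pads) lies 3 mm ahead of it; z points along the fingers, y is the direction in which the jaws open and shut (so a half turn about z gives the same grasp; the last joint's range is limited). The gripper opens to 85 mm and grips with 20 to 120 N. Pads are 22 mm wide; open, the fingers measure 114 mm over their backs; the gripper's body (76 mm by 85 mm) begins 54 mm behind the grasp point. The pads swing forward as they close: fully open they stand 13 mm farther back than shut.
Start: joints at [1.249, 0.383, 0.016, 1.37, -0.006, 1.388, -0.046], TCP at [159.988, -604.159, 253.279] pointing down, gripper open.
Joint ranges: [-2.95, 2.95], [-0.25, 2.06], [-1.52, 1.56], [0.18, 2.33], [-1.44, 4.58], [0.02, 2.06], [-3.01, 3.01]. Speed limits (rad/s): [2.39, 2.39, 3.01, 3.01, 3.14, 3.14, 3.14].

### API

Orientations are given as a rotation vector (axis times angle).
In Python, from rig import ctrl, cams gives the robot as it stands.
- The arm moves only by the tool move_arm, never from a script. Its argument "steps" is a list of rows, each an object of numbers: "dx", "dy", "dz": the shift along the tool's x, y, z in cm; "rx", "ry", "rz": the turn, a rotation vector about the tool's x, y, z in degrees; "grip": the gripper's target within -1 to 1 (fully open at 1, half-way at 0, shut at -1). In form: [{"dx": .., "dy": .., "dz": .., "rx": .., "ry": .., "rz": .., "grip": ..}, ...]. A call has 1 to 12 rows; each row is the pose to reach, as a shift and turn from the pose commanded when the call began, along the tool's axes at that moment; what a row does not reach only later rows make up. A row lasts 1/12 s, in which the tool goes at most 41.7 mm and 7.16 degrees, less where a joint would pass 70% of its speed; a pose out of reach is approached as far as the arm can. A call with a gripper value outside its range is refused whole. The fingers move at their own pace and stop on an object; the grip force is fixed at half the most. Time passes only in rows, so rows that repeat a pose let the fingers close. It gives the time, the measured TCP pose, the force and the opening at its end, in the units of the state.
- ctrl.state(): the state, without advancing time (a new reading comes with each control period).
- cams.camera(name): name is "side" or "top"; returns a dict with "img" (480x640x3 uint8, blue, green, red), "K" (3x3 intrinsics, pixels), "D" ([k1, k2, p1, p2, k3] as OpenCV has them; the pictures are not rectified), "origin" and "orientation" of the camera in the world. Camera axes: x right, y down, z forward; pixel columns grow to the right and rows downward; lengths in mm; the calibration is good to about 2 mm. A picture is of the moment at which its call begins. There is no depth.
- ctrl.job_done(): hands the job in, once; it reports no verdict.
The state is a dict: "clock": time; "joints": joint angles; "joint_velocities": joint speeds; "effort": joint torques, N m; "tool_pos": TCP position; "tool_rot": TCP orientation; "ft_force": force on the tool from outside, world axes, zero at the start; "moment": the same for the moment, N m; "grip_width": finger opening in mm.
Only numpy, scipy, OpenCV 4.12 (cv2) and the standard library are available. Lean on these libraries where they do the work, as an engineer would, in place of code of your own. Each camera call takes 0.05 s, during which the arm holds its last target.

### The job

Close the cookie press: lift the wooden lid by its feed tube and lower it, without letting it drop, with its two slots over the two pins of the press's bed until it lies flush on the bed all round. Then pull the wooden pusher out of the cup and stand it foot first in the lid's feed tube, all the way down, and let go. Do not tip or push away the cup, the mug, the cookie cutter, or the jars, tub and bottle.

Things in the scene. Friction and masses are not known exactly. Their poses are not given: they have to be found in the camera images.
- stand: Base of a cookie press, fixed to the table: steel plate 150 (x) by 250 (y) by 14 mm. Origin: centre of its underside, on the table; z up. It carries a wooden bed 104 (x) by 190 (y) mm, top 38 mm above the origin, that slides stiffly (20 N) along the stand's y and may stand up to 25 mm either way of the centre. Where it stands is NOT measured: see it or feel for it.
- bed_middle (a point): Point fixed to the stand, 38 mm above its origin: where the middle of the bed's top would be if the bed were centred. The bed has two upright steel pins at y = -70 and +70 mm from its own centre (x = 0), 14 mm diameter, 30 mm tall (tips 68 mm above the table), the last 2 mm tapering to 12 mm diameter.
- lid: Lid of the press: light wooden plate 100 (x) by 180 (y) by 12 mm, two through slots 22 (x) by 18 (y) mm at y = -70 and +70 mm (x = 0); fits either way round. On its middle a square feed tube, 40 mm outside, 30 mm inside, 60 mm high, open right through to the underside: pinch it there. Origin: centre of the underside, z up. Starts flat on the table, tube up; 0.4 kg.
- tube_top (a point): Centre of the mouth of the lid's feed tube, 72 mm above the lid's underside.
- pusher: Wooden pusher, 170 mm long, standing foot down in the cup: round shaft 24 mm diameter, its top 50 mm a thicker round head of 32 mm diameter. Origin: centre of its flat foot; z along it towards the head. About 90 g.
- pusher_head (a point): On the pusher's axis in the middle of its head, 145 mm above the foot.
- cup: White ceramic utensil cup, loose, 66 mm outside diameter, 52 mm inside, 85 mm tall, inner floor 8 mm up, 0.7 kg. Origin: centre of its underside.
- mug: Bystander: white mug, 95 mm tall, 80 mm across. Origin: centre of its underside.
- sprinkles: Bystander: glass sprinkles jar, 85 mm tall, 56 mm across. Origin: centre of its underside.
- icing: Bystander: white icing tub, 85 mm tall, 84 mm across. Origin: centre of its underside.
- colour: Bystander: small food-colour bottle, 100 mm tall, 40 mm across. Origin: centre of its underside.
- jam: Bystander: amber jam jar, 75 mm tall, 60 mm across. Origin: centre of its underside.
- cutter: Bystander: round steel cookie cutter ring, 64 mm across, 25 mm tall. Origin: centre of its underside.
Not all that is in view belongs to the job. Leave any red look-alike of the lid alone.

How it is judged (in metres and radians):
On the way, in this order (a step that is already met when the one before it is completed fails the run):
1. the lid is over both pins and flush on the bed (z of lid in the frame of stand between 0.0355 and 0.0405 m and x of lid in the frame of stand between -0.007 and 0.007 m and y of lid in the frame of stand between -0.031 and 0.031 m and angle between lid's own z axis and vertical below 0.03 rad and angle between the y axis of lid and the y axis of stand, either way round below 0.12 rad), for 0.2 s.
2. the pusher stands all the way down in the lid's feed tube (horizontal distance between pusher and lid below 0.012 m and z of pusher in the frame of lid between -0.006 and 0.006 m and angle between pusher's own z axis and vertical below 0.15 rad), for 0.2 s.
At the end, for the whole second after the job is handed in: Lid over both pins: underside 38 mm above the stand's origin within 2.5 mm, level (0.03 rad), centred within 7 mm (x) and 31 mm (y), square (0.12 rad). Pusher upright (0.15 rad) in the tube: foot within 12 mm of the lid's axis, 6 mm of its underside. Both at rest; cup upright (all of step 1 and all of step 2 and linear speed of each of lid, pusher below 0.02 m/s and angle between cup's own z axis and vertical below 0.1 rad); the robot touches nothing.
It fails at once if the lid is dropped: it moves faster than 0.4 m/s while the fingers do not touch it (linear speed of lid above 0.4 m/s and contact force between the fingers and lid below 0.05 N).
It fails at once if the cup is shifted by more than 40 mm or tipped (distance of cup from where it was at the start of the episode above 0.04 m or angle between cup's own z axis and vertical above 0.5 rad).
It fails at once if a bystander is shifted by more than 40 mm or tipped (distance of any of mug, sprinkles, icing, colour, jam, cutter from where it was at the start of the episode above 0.04 m or angle between any of mug, sprinkles, icing, colour, jam, cutter's own z axis and vertical above 0.5 rad).
It also fails if it takes over 72 s, if anything falls off the work surface, if the arm or the gripper's body presses on something with over 40 N, if the wrist force passes 120 N, or if a joint passes its speed limit or range.

## Working session

There is one attempt and no reset: what is moved stays moved. The work goes in short steps, Python scripts to look and compute and a tool call to move; the robot and the scene stay as the last step left them, time stands still between calls to the robot, and variables do not carry over. Pictures are saved under pics/ and viewed, and the job is handed in when it is done.

Besides the shell and the picture viewer there is one more tool, called after ">>>" as a command line: name --argument value ..., lists and objects as JSON in quotes. move_arm: Moves the arm, as the interface text tells. Its arguments: {"type":"object","properties":{"steps":{"type":"array"}},"required":["steps"]}

```bash
ls; mkdir -p pics; python3 - <<'E'
from rig import ctrl,cams
import cv2,numpy as np
s=ctrl.state(); print({k:np.round(v,3).tolist() for k,v in s.items()})
for n in("side","top"):
    c=cams.camera(n); cv2.imwrite(f"pics/{n}0.png",c["img"])
    print(n,c["K"],c["D"],c["origin"],c["orientation"])
E
```

```text
pics
{'clock': 0.0, 'joints': [1.249, 0.384, 0.016, 1.371, -0.006, 1.388, -0.046], 'joint_velocities': [0.0, 0.0, -0.0, -0.001, 0.0, 0.001, -0.001], 'effort': [0.0, -62.759, 0.844, -37.182, 0.017, 0.014, 0.0], 'tool_pos': [159.891, -603.739, 252.286], 'tool_rot': [-3.113, -0.405, 0.0], 'ft_force': [-0.529, -0.092, -0.344], 'moment': [0.012, 0.011, 0.011], 'grip_width': 85.137}
side [[565.98649283   0.         319.22762941]
 [  0.         565.98649283 239.04810778]
 [  0.           0.           1.        ]] [-0.06359879  0.          0.          0.          0.        ] [210.61273212 945.1599669  761.6637443 ] [-0.42150731  2.61021871 -1.38247901]
top [[486.70108242   0.         330.55774416]
 [  0.         486.70108242 240.49628183]
 [  0.           0.           1.        ]] [-0.03709225  0.          0.          0.          0.        ] [ 432.32027534   11.51912422 1105.79400914] [-2.15886301  2.16007198 -0.09340023]
```

View pics/side0.png

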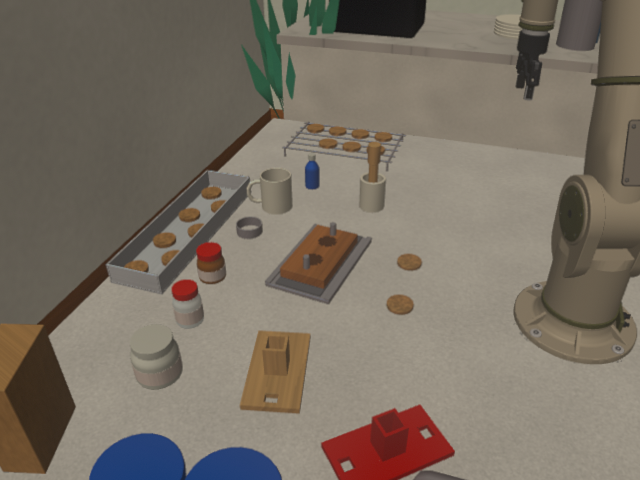

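View pics/top0.png

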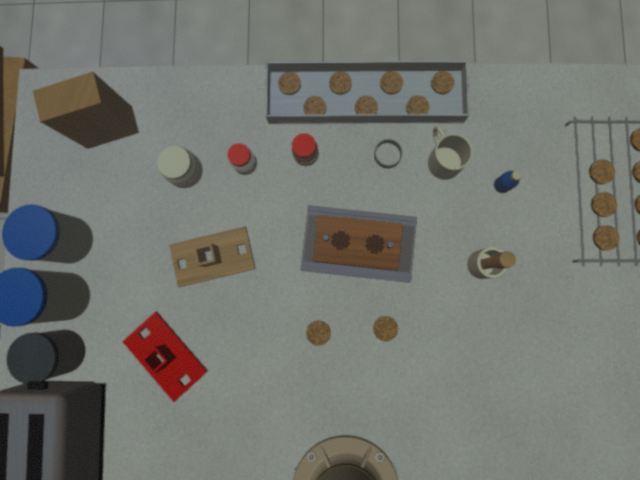

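```bash
cat > h.py <<'E'
import numpy as np,cv2
from scipy.spatial.transform import Rotation as R
from rig import ctrl,cams
def ray(c,uv):
    p=cv2.undistortPoints(np.array(uv,float).reshape(-1,1,2),c["K"],np.array(c["D"]))[:,0]
    d=np.c_[p,np.ones(len(p))]@R.from_rotvec(np.array(c["orientation"]).ravel()).as_matrix().T
    return np.array(c["origin"]).ravel(),d
def onz(c,uv,z):
    o,d=ray(c,uv); return o+d*((z-o[2])/d[:,2])[:,None]
def proj(c,P):
    r=R.from_rotvec(np.array(c["orientation"]).ravel()).inv()
    o=np.array(c["origin"]).ravel()
    return cv2.projectPoints(np.array(P,float).reshape(-1,3),r.as_rotvec(),-r.apply(o),c["K"],np.array(c["D"]))[0][:,0]
def tri(c1,uv1,c2,uv2):
    o1,d1=ray(c1,uv1);o2,d2=ray(c2,uv2);d1=d1[0];d2=d2[0]
    A=np.c_[d1,-d2];t=np.linalg.lstsq(A,o2-o1,rcond=None)[0]
    a=o1+d1*t[0];b=o2+d2*t[1];return (a+b)/2,np.linalg.norm(a-b)
def crop(c,name,x0,y0,x1,y1,f):
    im=c["img"][y0:y1,x0:x1]; cv2.imwrite("pics/"+name,cv2.resize(im,None,fx=f,fy=f,interpolation=cv2.INTER_CUBIC))
E
python3 - <<'E'
from h import *
t=cams.camera("top");s=cams.camera("side")
a=lambda c,x0,y0,x1,y1,sz:cv2.resize(c["img"][y0:y1,x0:x1],sz,interpolation=cv2.INTER_CUBIC)
im=np.vstack([np.hstack([a(t,160,210,270,300,(396,300)),a(t,295,195,425,290,(404,300))]),np.hstack([a(s,230,320,320,420,(270,300)),a(s,260,215,380,305,(300,300)),a(t,465,235,525,285,(230,300))])])
cv2.imwrite("pics/c1.png",im)
E
```

```text
(no output)
```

View pics/c1.png

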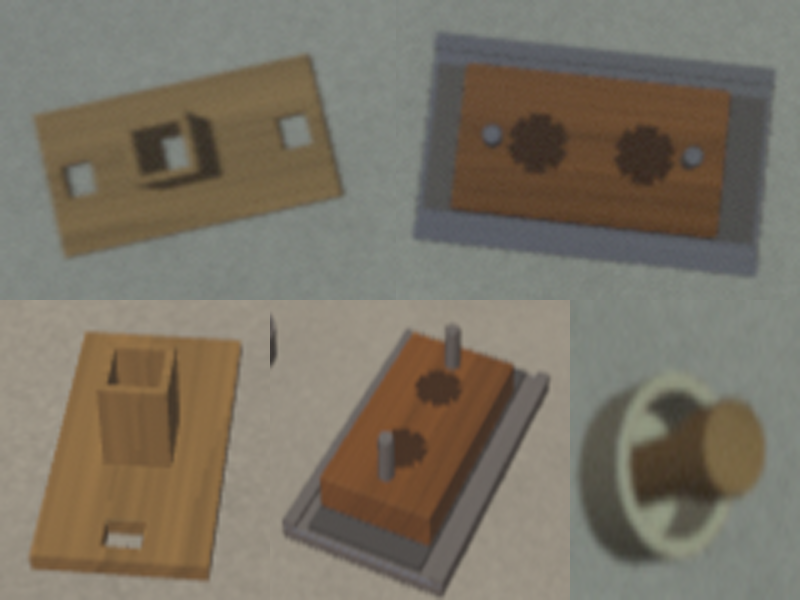

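Candidates for the lid: the wooden plate at top (212,256) / side (277,370), and the red look-alike at top (165,357) / side (388,445). The wooden one matches, and the crop confirms it: square tube and two slots. The bed pins sit near top (326,238) and (389,245). The pusher leans slightly in the cup, with its head near top (507,260).

```bash
cat > meas.py <<'E'
from h import *
t=cams.camera("top");s=cams.camera("side")
def quad(c,box,lo,hi,z,show):
    x0,y0,x1,y1=box
    hsv=cv2.cvtColor(c["img"][y0:y1,x0:x1],cv2.COLOR_BGR2HSV)
    m=cv2.inRange(hsv,np.array(lo),np.array(hi))
    m=cv2.morphologyEx(m,cv2.MORPH_CLOSE,np.ones((9,9)))
    k=max(cv2.findContours(m,0,2)[0],key=cv2.contourArea)
    r=cv2.boxPoints(cv2.minAreaRect(k))+[x0,y0]
    P=onz(c,r,z)
    e=[np.linalg.norm(P[i]-P[(i+1)%4]) for i in range(4)]
    i=int(np.argmax(e)); d=P[(i+1)%4]-P[i]
    print(show,"centre",P.mean(0).round(1),"sides",np.round(e[:2],1),"long-axis angle deg",np.degrees(np.arctan2(d[1],d[0])).round(2)%180)
    return P
if __name__=="__main__":
    print(cv2.cvtColor(t["img"],cv2.COLOR_BGR2HSV)[[235,245,240,220,270],[190,222,360,400,280]].tolist())
    quad(t,(155,215,270,300),(5,60,60),(25,255,255),12,"lid")
    quad(t,(305,205,412,280),(0,95,50),(18,255,255),38,"bed")
    # blobs
    g=cv2.cvtColor(t["img"],cv2.COLOR_BGR2HSV)
    m=cv2.inRange(g[215:270,312:403],(0,0,60),(179,75,255))&1
    n,l,st,ce=cv2.connectedComponentsWithStats(m)
    for i in range(1,n):
        if 8<st[i,4]<120: uv=ce[i]+[312,215]; print("pin?",st[i].tolist(),uv.round(1),onz(t,uv,64).round(1))
E
python3 meas.py
```

```text
[[60, 9, 137], [19, 100, 117], [13, 133, 98], [100, 17, 91], [60, 9, 136]]
lid centre [511.3 301.3  12. ] sides [181.5  98.9] long-axis angle deg 103.33
bed centre [540.6 -28.6  38. ] sides [102.7 189.3] long-axis angle deg 83.64
pin? [86, 13, 5, 42, 109] [400.9 253.9] [[ 512.1 -120.7   64. ]]
pin? [10, 19, 7, 8, 40] [325.4 237.1] [[548.6  41.1  64. ]]
pin? [75, 26, 7, 7, 38] [389.9 244.2] [[533.1 -97.4  64. ]]
```

```bash
python3 - <<'E'
from h import *
t=cams.camera("top");s=cams.camera("side")
a=lambda c,x0,y0,x1,y1,sz:cv2.resize(c["img"][y0:y1,x0:x1],sz,interpolation=cv2.INTER_CUBIC)
im=np.hstack([a(s,350,135,400,215,(375,600)),a(t,470,240,520,284,(425,374) )[:374] if 0 else np.vstack([a(t,470,240,520,280,(425,340)),a(t,190,235,235,275,(425,260))])])
cv2.imwrite("pics/c2.png",im)
E
```

```text
(no output)
```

View pics/c2.png

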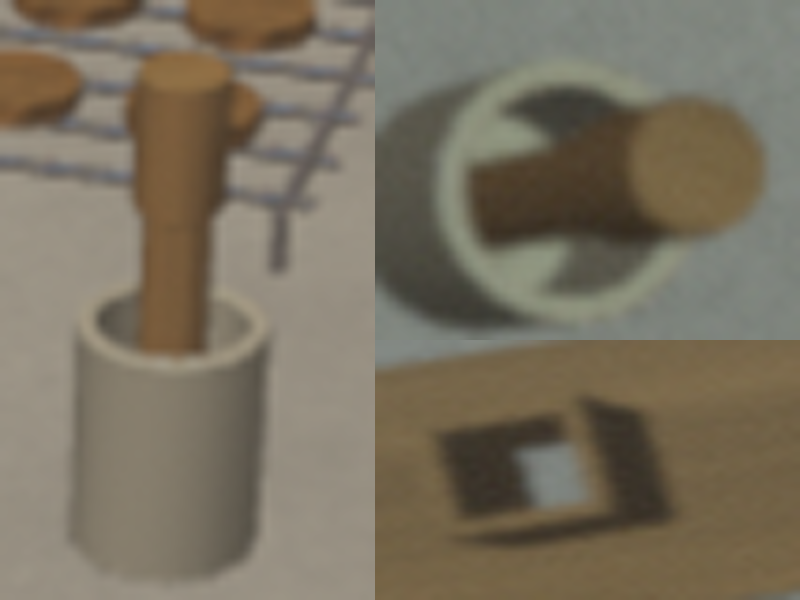

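```bash
cat >> h.py <<'E'
def plan(p,yawdeg=None):
    """shift/turn (cm,deg) in tool axes from the measured pose to world p; tool-y axis along yawdeg (mod 180), tool straight down"""
    s=ctrl.state();T=R.from_rotvec(np.array(s["tool_rot"]).ravel());M=T.as_matrix()
    cur=np.degrees(np.arctan2(M[1,1],M[0,1]))
    print("tool_pos",np.round(s["tool_pos"],1),"tooly yaw",cur.round(2),"tilt z",np.round(M[:,2],4),"t",round(float(s["clock"]),2),"w",np.round(s["grip_width"],1),"F",np.round(s["ft_force"],1))
    d=M.T@(np.array(p)-np.array(s["tool_pos"]).ravel())/10
    y=cur if yawdeg is None else cur+((yawdeg-cur+90)%180-90)
    yy=np.radians(y);Y=np.array([np.cos(yy),np.sin(yy),0]);Z=np.array([0,0,-1.]);G=np.c_[np.cross(Y,Z),Y,Z]
    print("d cm",d.round(3),"r deg",np.degrees((T.inv()*R.from_matrix(G)).as_rotvec()).round(2))
E
python3 - <<'E'
from h import *
t=cams.camera("top");s=cams.camera("side")
print("head top",tri(t,[507.9,259.6],s,[374.9,144.6]))
print("rim",tri(t,[492.9,262.4],s,[372.9,179]), onz(t,[[492.9,262.4]],85))
# slots/tube of lid: tube mouth corners in top crop (inner)
g=cv2.cvtColor(t["img"],cv2.COLOR_BGR2HSV)
m=cv2.inRange(g[225:290,165:262],(30,0,90),(179,60,255))
n,l,st,ce=cv2.connectedComponentsWithStats(m)
for i in range(1,n):
    if 20<st[i,4]<300: uv=ce[i]+[165,225]; print("slot",st[i].tolist(),uv.round(1),onz(t,uv,6).round(1))
plan([511,301,150],103.3)
E
```

```text
head top (array([ 492.74272844, -311.58421202,  173.58972728]), np.float64(0.4736626665265641))
rim (array([ 493.4221858 , -312.93676958,   77.17791617]), np.float64(1.1263294172765919)) [[ 492.41379633 -310.59893417   85.        ]]
slot [73, 20, 8, 9, 54] [241.5 249. ] [[528.2 234.    6. ]]
slot [40, 26, 7, 9, 46] [208.1 255.3] [[513.9 310.4   6. ]]
slot [14, 34, 7, 9, 48] [182.  263.3] [[495.5 370.2   6. ]]
tool_pos [ 160.  -604.2  253.3] tooly yaw -75.17 tilt z [ 0.e+00  1.e-04 -1.e+00] t 0.5 w 85.3 F [0.5 0.2 0.3]
d cm [ 57.1   -78.515  10.334] r deg [-0.   -0.    1.53]
```

>>> move_arm --steps '[{"dx": 46, "dy": -35, "dz": -5, "rz": 1.5, "grip": 0.5}, {"dx": 46, "dy": -35, "dz": -5, "rz": 1.5, "grip": 0.5}, {"dx": 46, "dy": -35, "dz": -5, "rz": 1.5, "grip": 0.5}, {"dx": 46, "dy": -35, "dz": -5, "rz": 1.5, "grip": 0.5}, {"dx": 46, "dy": -35, "dz": -5, "rz": 1.5, "grip": 0.5}, {"dx": 46, "dy": -35, "dz": -5, "rz": 1.5, "grip": 0.5}, {"dx": 46, "dy": -35, "dz": -5, "rz": 1.5, "grip": 0.5}, {"dx": 46, "dy": -35, "dz": -5, "rz": 1.5, "grip": 0.5}, {"dx": 46, "dy": -35, "dz": -5, "rz": 1.5, "grip": 0.5}, {"dx": 46, "dy": -35, "dz": -5, "rz": 1.5, "grip": 0.5}, {"dx": 46, "dy": -35, "dz": -5, "rz": 1.5, "grip": 0.5}, {"dx": 46, "dy": -35, "dz": -5, "rz": 1.5, "grip": 0.5}]'

```text
invalid input
```

```bash
python3 -c "
from h import *
plan([511.5,301.7,200],103.3)"
```

```text
tool_pos [ 160.  -604.2  253.3] tooly yaw -75.17 tilt z [ 0.e+00  1.e-04 -1.e+00] t 0.5 w 85.3 F [0.5 0.2 0.3]
d cm [ 57.166 -78.57    5.334] r deg [-0.   -0.    1.53]
```

>>> move_arm --steps '[{"dx": 46, "dy": -35, "dz": -5, "rx": 0, "ry": 0, "rz": 1.5, "grip": 0.5}, {"dx": 46, "dy": -35, "dz": -5, "rx": 0, "ry": 0, "rz": 1.5, "grip": 0.5}]'

```text
clock: 0.67
tool_pos: [209.0, -539.1, 259.4]
tool_rot: [-3.121, -0.353, 0.002]
ft_force: [1.5, 0.4, -0.7]
grip_width: 64.5
```

>>> move_arm --steps '[{"dx": 39, "dy": -28, "dz": -4, "rx": 0, "ry": 0, "rz": 0, "grip": 0.5}, {"dx": 39, "dy": -28, "dz": -4, "rx": 0, "ry": 0, "rz": 0, "grip": 0.5}, {"dx": 39, "dy": -28, "dz": -4, "rx": 0, "ry": 0, "rz": 0, "grip": 0.5}, {"dx": 39, "dy": -28, "dz": -4, "rx": 0, "ry": 0, "rz": 0, "grip": 0.5}, {"dx": 39, "dy": -28, "dz": -4, "rx": 0, "ry": 0, "rz": 0, "grip": 0.5}, {"dx": 39, "dy": -28, "dz": -4, "rx": 0, "ry": 0, "rz": 0, "grip": 0.5}, {"dx": 39, "dy": -28, "dz": -4, "rx": 0, "ry": 0, "rz": 0, "grip": 0.5}, {"dx": 39, "dy": -28, "dz": -4, "rx": 0, "ry": 0, "rz": 0, "grip": 0.5}, {"dx": 39, "dy": -28, "dz": -4, "rx": 0, "ry": 0, "rz": 0, "grip": 0.5}, {"dx": 39, "dy": -28, "dz": -4, "rx": 0, "ry": 0, "rz": 0, "grip": 0.5}, {"dx": 39, "dy": -28, "dz": -4, "rx": 0, "ry": 0, "rz": 0, "grip": 0.5}, {"dx": 39, "dy": -28, "dz": -4, "rx": 0, "ry": 0, "rz": 0, "grip": 0.5}]'

```text
clock: 1.67
tool_pos: [528.5, -171.1, 301.2]
tool_rot: [-3.118, -0.373, -0.003]
ft_force: [0.3, -0.0, -0.4]
grip_width: 63.9
```

```bash
python3 -c "
from h import *
plan([511.5,301.7,200],103.3)"
```

```text
tool_pos [ 528.5 -171.1  301.2] tooly yaw -76.37 tilt z [ 0.0019  0.0016 -1.    ] t 1.67 w 63.9 F [ 0.3 -0.  -0.4]
d cm [  9.466 -46.342  10.19 ] r deg [-0.06 -0.13  0.33]
```

>>> move_arm --steps '[{"dx": 9.5, "dy": -46.3, "dz": 0, "rx": 0, "ry": 0, "rz": 0.3, "grip": 0.5}, {"dx": 9.5, "dy": -46.3, "dz": 0, "rx": 0, "ry": 0, "rz": 0.3, "grip": 0.5}, {"dx": 9.5, "dy": -46.3, "dz": 0, "rx": 0, "ry": 0, "rz": 0.3, "grip": 0.5}, {"dx": 9.5, "dy": -46.3, "dz": 0, "rx": 0, "ry": 0, "rz": 0.3, "grip": 0.5}, {"dx": 9.5, "dy": -46.3, "dz": 5, "rx": 0, "ry": 0, "rz": 0.3, "grip": 0.5}, {"dx": 9.5, "dy": -46.3, "dz": 5, "rx": 0, "ry": 0, "rz": 0.3, "grip": 0.5}, {"dx": 9.5, "dy": -46.3, "dz": 10, "rx": 0, "ry": 0, "rz": 0.3, "grip": 0.5}, {"dx": 9.5, "dy": -46.3, "dz": 10, "rx": 0, "ry": 0, "rz": 0.3, "grip": 0.5}, {"dx": 9.5, "dy": -46.3, "dz": 10, "rx": 0, "ry": 0, "rz": 0.3, "grip": 0.5}, {"dx": 9.5, "dy": -46.3, "dz": 10, "rx": 0, "ry": 0, "rz": 0.3, "grip": 0.5}, {"dx": 9.5, "dy": -46.3, "dz": 10, "rx": 0, "ry": 0, "rz": 0.3, "grip": 0.5}, {"dx": 9.5, "dy": -46.3, "dz": 10, "rx": 0, "ry": 0, "rz": 0.3, "grip": 0.5}]'

```text
clock: 2.67
tool_pos: [510.3, 299.5, 199.4]
tool_rot: [-3.12, -0.36, 0.001]
ft_force: [-0.6, 0.7, 0.3]
grip_width: 64.0
```

```bash
python3 -c "
from h import *
plan([511.5,301.7,53],103.3)"
```

```text
tool_pos [510.3 299.5 199.4] tooly yaw -76.85 tilt z [-8.e-04  9.e-04 -1.e+00] t 2.67 w 64.0 F [-0.6  0.7  0.3]
d cm [ 0.176 -0.174 14.643] r deg [-0.06  0.03 -0.15]
```

>>> move_arm --steps '[{"dx": 0.1, "dy": -0.2, "dz": 3, "rx": 0, "ry": 0, "rz": 0, "grip": 0.5}, {"dx": 0.1, "dy": -0.2, "dz": 6, "rx": 0, "ry": 0, "rz": 0, "grip": 0.5}, {"dx": 0.1, "dy": -0.2, "dz": 8, "rx": 0, "ry": 0, "rz": 0, "grip": 0.5}, {"dx": 0.1, "dy": -0.2, "dz": 9, "rx": 0, "ry": 0, "rz": 0, "grip": 0.5}, {"dx": 0.1, "dy": -0.2, "dz": 9, "rx": 0, "ry": 0, "rz": 0, "grip": 0.5}]'

```text
clock: 3.08
tool_pos: [511.1, 297.3, 108.1]
tool_rot: [3.12, 0.356, -0.006]
ft_force: [-0.1, -0.2, 0.3]
grip_width: 64.2
```

```bash
python3 - <<'E'
from h import *
plan([511.5,301.7,53],103.3)
t=cams.camera("top");s=cams.camera("side")
a=lambda c,x0,y0,x1,y1,sz:cv2.resize(c["img"][y0:y1,x0:x1],sz,interpolation=cv2.INTER_CUBIC)
cv2.imwrite("pics/c3.png",np.hstack([a(t,150,200,270,310,(400,400)),a(s,220,280,340,420,(400,400))]))
E
```

```text
tool_pos [511.1 297.3 108.1] tooly yaw -76.98 tilt z [-0.0037 -0.002  -1.    ] t 3.08 w 64.2 F [-0.1 -0.2  0.3]
d cm [ 0.162 -0.423  5.513] r deg [ 0.06  0.23 -0.28]
```

View pics/c3.png

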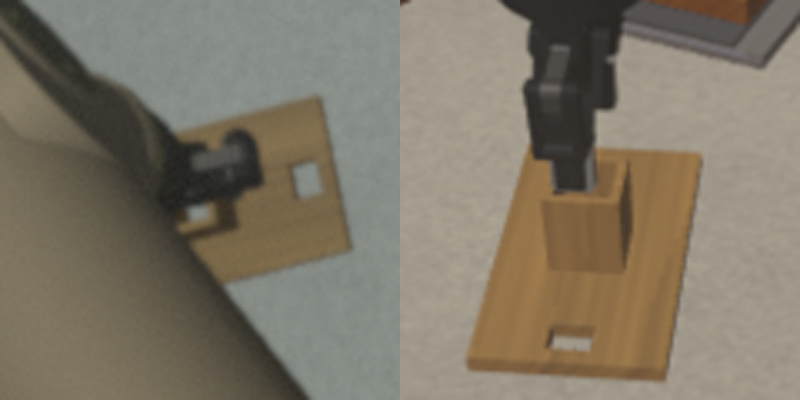

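```bash
python3 - <<'E'
from h import *
plan([511.5,301.7,53],103.3)
s=cams.camera("side");t=cams.camera("top")
# predicted pixel of fingertip front: centre + 32mm along lid axis
u=np.array([np.cos(np.radians(103.3)),np.sin(np.radians(103.3)),0])
p=np.array(ctrl.state()["tool_pos"]).ravel()
print(proj(s,[p+32*u-[0,0,22],p-32*u-[0,0,22]]))
# tube mouth expected
c=np.array([511.5,301.7,72]);v=np.array([u[1],-u[0],0])
q=[c+a*20*u+b*20*v for a,b in((1,1),(1,-1),(-1,-1),(-1,1))]
print(proj(s,q),proj(t,q))
E
```

```text
tool_pos [512.6 298.5 111.5] tooly yaw -76.99 tilt z [ 8.e-04  6.e-04 -1.e+00] t 3.18 w 63.9 F [0.6 1.7 0.6]
d cm [-0.043 -0.334  5.85 ] r deg [-0.02 -0.05 -0.29]
[[271.74343835 345.27699837]
 [277.58178557 319.30699166]]
[[262.11020884 348.70427179]
 [285.47893346 350.18801771]
 [288.68888142 333.74489175]
 [266.0692076  332.37091702]] [[192.9866152  247.209109  ]
 [196.70940371 265.31060837]
 [214.83014987 261.01973736]
 [211.03144267 242.92701597]]
```

>>> move_arm --steps '[{"dx": 0, "dy": -0.3, "dz": 2, "rx": 0, "ry": 0, "rz": -0.3, "grip": 0.5}, {"dx": 0, "dy": -0.35, "dz": 3.5, "rx": 0, "ry": 0, "rz": -0.3, "grip": 0.5}, {"dx": 0, "dy": -0.35, "dz": 5, "rx": 0, "ry": 0, "rz": -0.3, "grip": 0.5}, {"dx": 0, "dy": -0.35, "dz": 5.8, "rx": 0, "ry": 0, "rz": -0.3, "grip": 0.5}, {"dx": 0, "dy": -0.35, "dz": 5.8, "rx": 0, "ry": 0, "rz": -0.3, "grip": 0.5}, {"dx": 0, "dy": -0.35, "dz": 5.8, "rx": 0, "ry": 0, "rz": -0.3, "grip": 0.5}]'

```text
clock: 3.78
tool_pos: [511.8, 302.0, 53.5]
tool_rot: [-3.12, -0.364, -0.001]
ft_force: [-0.3, 1.0, 0.4]
grip_width: 64.2
```

```bash
python3 - <<'E'
from h import *
t=cams.camera("top");s=cams.camera("side")
plan([511.5,301.7,53],103.3)
a=lambda c,x0,y0,x1,y1,sz:cv2.resize(c["img"][y0:y1,x0:x1],sz,interpolation=cv2.INTER_CUBIC)
cv2.imwrite("pics/c4.png",np.hstack([a(t,150,200,270,310,(400,400)),a(s,220,280,340,420,(400,400))]))
E
```

```text
tool_pos [512.2 302.3  54. ] tooly yaw -76.68 tilt z [ 0.002   0.0012 -1.    ] t 3.88 w 63.9 F [-0.5  0.1  0.9]
d cm [-0.078  0.04   0.104] r deg [-0.04 -0.13  0.02]
```

View pics/c4.png

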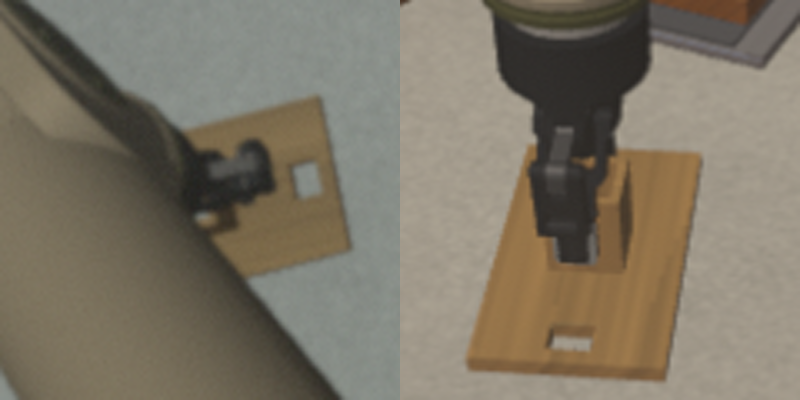

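>>> move_arm --steps '[{"dx": -0.1, "dy": 0, "dz": 0, "rx": 0, "ry": 0, "rz": 0, "grip": 0}, {"dx": -0.1, "dy": 0, "dz": 0, "rx": 0, "ry": 0, "rz": 0, "grip": -0.3}, {"dx": -0.1, "dy": 0, "dz": 0, "rx": 0, "ry": 0, "rz": 0, "grip": -1}, {"dx": -0.1, "dy": 0, "dz": 0, "rx": 0, "ry": 0, "rz": 0, "grip": -1}, {"dx": -0.1, "dy": 0, "dz": 0, "rx": 0, "ry": 0, "rz": 0, "grip": -1}, {"dx": -0.1, "dy": 0, "dz": 0, "rx": 0, "ry": 0, "rz": 0, "grip": -1}, {"dx": -0.1, "dy": 0, "dz": 0, "rx": 0, "ry": 0, "rz": 0, "grip": -1}]'

```text
clock: 4.47
tool_pos: [510.8, 302.1, 53.7]
tool_rot: [-3.119, -0.365, -0.003]
ft_force: [-2.3, 0.4, 6.4]
grip_width: 39.5
```

```bash
python3 - <<'E'
from h import *
plan([511.5,301.7,160],83.64)
E
```

```text
tool_pos [510.8 302.1  53.7] tooly yaw -76.66 tilt z [ 0.0016  0.001  -1.    ] t 4.47 w 39.5 F [-2.3  0.4  6.4]
d cm [  0.073   0.051 -10.628] r deg [-0.05 -0.09 19.7 ]
```

Gripped at 39.5 mm, as expected for the 40 mm tube. Lift gently.

>>> move_arm --steps '[{"dx": 0, "dy": 0, "dz": -1, "rx": 0, "ry": 0, "rz": 0, "grip": -1}, {"dx": 0, "dy": 0, "dz": -3, "rx": 0, "ry": 0, "rz": 0, "grip": -1}, {"dx": 0, "dy": 0, "dz": -5, "rx": 0, "ry": 0, "rz": 0, "grip": -1}, {"dx": 0, "dy": 0, "dz": -7, "rx": 0, "ry": 0, "rz": 0, "grip": -1}, {"dx": 0, "dy": 0, "dz": -9, "rx": 0, "ry": 0, "rz": 4, "grip": -1}, {"dx": 0, "dy": 0, "dz": -10, "rx": 0, "ry": 0, "rz": 8, "grip": -1}, {"dx": 0, "dy": 0, "dz": -10, "rx": 0, "ry": 0, "rz": 12, "grip": -1}, {"dx": 0, "dy": 0, "dz": -10, "rx": 0, "ry": 0, "rz": 16, "grip": -1}, {"dx": 0, "dy": 0, "dz": -10, "rx": 0, "ry": 0, "rz": 19.7, "grip": -1}, {"dx": 0, "dy": 0, "dz": -10, "rx": 0, "ry": 0, "rz": 19.7, "grip": -1}]'

```text
clock: 5.3
tool_pos: [509.9, 301.1, 152.4]
tool_rot: [3.136, -0.179, -0.002]
ft_force: [0.2, 0.4, -5.3]
grip_width: 39.6
```

```bash
python3 - <<'E'
from h import *
plan([540.9,-28.2,160],83.64)
s=cams.camera("side");crop(s,"c5.png",180,220,380,420,3)
E
```

```text
tool_pos [509.9 301.1 152.4] tooly yaw -96.54 tilt z [-1.e-03 -8.e-04 -1.e+00] t 5.3 w 39.6 F [ 0.2  0.4 -5.3]
d cm [ 6.834 32.36  -0.738] r deg [ 0.05  0.05 -0.18]
```

View pics/c5.png

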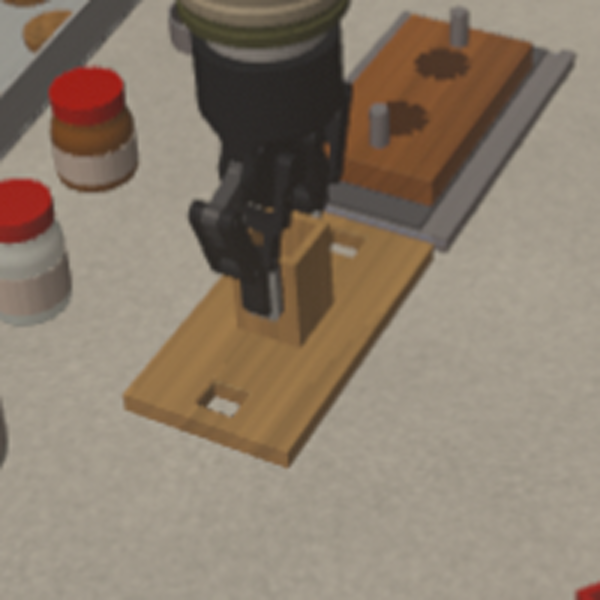

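```bash
python3 - <<'E'
from h import *
s=cams.camera("side")
st=ctrl.state();p=np.array(st["tool_pos"]).ravel();print(p.round(1))
P=onz(s,[[180+125/3,220+398/3],[180+288/3,220+456/3],[180+433/3,220+249/3]],p[2]-53.7+12)
print(P.round(1))
print(np.linalg.norm(P[0]-P[1]),np.linalg.norm(P[2]-P[1]),"centre",(P[0]+P[2])/2)
for a,b in((0,1),(1,2)):
    d=P[b]-P[a];print(np.degrees(np.arctan2(d[1],d[0])))
E
```

```text
[510.  301.2 152.3]
[[566.4 388.9 110.6]
 [468.8 399.5 110.6]
 [449.  223.  110.6]]
98.13256267649108 177.5981090868456 centre [507.67281747 305.9626223  110.60558814]
173.80019609819294
-96.42663599069488
```

>>> move_arm --steps '[{"dx": 1, "dy": 3, "dz": 0, "rx": 0, "ry": 0, "rz": 0, "grip": -1}, {"dx": 2, "dy": 6.5, "dz": 0, "rx": 0, "ry": 0, "rz": 0, "grip": -1}, {"dx": 3, "dy": 10, "dz": 0, "rx": 0, "ry": 0, "rz": 0, "grip": -1}, {"dx": 4, "dy": 13.5, "dz": 0, "rx": 0, "ry": 0, "rz": 0, "grip": -1}, {"dx": 5, "dy": 17, "dz": 0, "rx": 0, "ry": 0, "rz": 0, "grip": -1}, {"dx": 5.5, "dy": 20.5, "dz": 0, "rx": 0, "ry": 0, "rz": 0, "grip": -1}, {"dx": 6, "dy": 24, "dz": 0, "rx": 0, "ry": 0, "rz": 0, "grip": -1}, {"dx": 6.5, "dy": 27, "dz": 0, "rx": 0, "ry": 0, "rz": 0, "grip": -1}, {"dx": 6.8, "dy": 30, "dz": 0, "rx": 0, "ry": 0, "rz": 0, "grip": -1}, {"dx": 6.8, "dy": 32.4, "dz": 0, "rx": 0, "ry": 0, "rz": 0, "grip": -1}, {"dx": 6.8, "dy": 32.4, "dz": 0, "rx": 0, "ry": 0, "rz": 0, "grip": -1}, {"dx": 6.8, "dy": 32.4, "dz": 0, "rx": 0, "ry": 0, "rz": 0, "grip": -1}]'

```text
clock: 6.4
tool_pos: [541.6, -30.3, 152.3]
tool_rot: [3.136, -0.178, -0.001]
ft_force: [-0.3, 1.4, -4.6]
grip_width: 39.5
```

```bash
python3 - <<'E'
from h import *
t=cams.camera("top");s=cams.camera("side")
plan([540.9,-28.2,130],83.64)
cv2.imwrite("pics/t6.png",t["img"])
a=lambda c,x0,y0,x1,y1,sz:cv2.resize(c["img"][y0:y1,x0:x1],sz,interpolation=cv2.INTER_CUBIC)
cv2.imwrite("pics/c6.png",np.hstack([a(t,295,190,425,290,(390,300)),a(s,255,180,390,310,(410,395))[:300]]))
cv2.imwrite("pics/c6s.png",a(s,255,180,390,310,(600,578)))
E
```

```text
tool_pos [541.9 -27.1 152.5] tooly yaw -96.25 tilt z [-3.e-04  8.e-04 -1.e+00] t 6.5 w 39.3 F [ 0.4  0.  -4.5]
d cm [-0.084  0.122  2.249] r deg [-0.05  0.02  0.11]
```

View pics/t6.png

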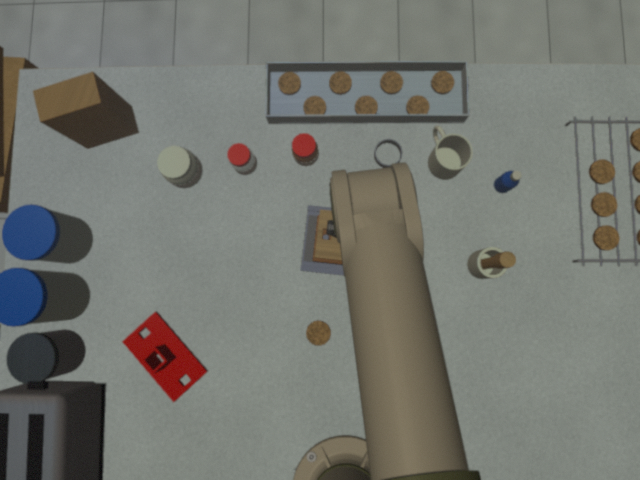

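View pics/c6s.png

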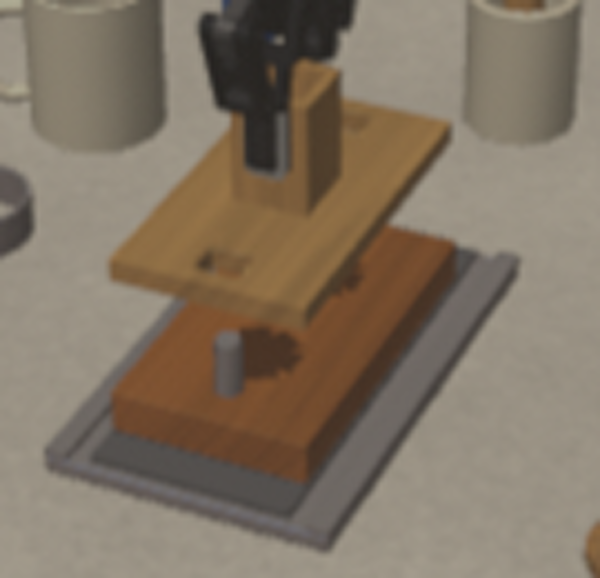

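```bash
python3 - <<'E'
from h import *
s=cams.camera("side")
f=600/135;cv=lambda x,y:[255+x/f,180+y/f]
P=onz(s,[cv(110,263),cv(303,313),cv(451,124)],152.4-53.7+12)
print(P.round(1),np.linalg.norm(P[0]-P[1]),np.linalg.norm(P[2]-P[1]),"lid centre",((P[0]+P[2])/2).round(1))
# slot outline corners guess
print("near slot",onz(s,[cv(223,263)],111).round(1))
print("pin tip near",onz(s,[cv(229,337)],68).round(1))
print("bed corner front",onz(s,[cv(305,440),cv(112,393),cv(457,243)],38).round(1))
c=cv2.imread("pics/side0.png")
a=cv2.resize(c[215:305,260:380],(800,600),interpolation=cv2.INTER_CUBIC);cv2.imwrite("pics/c7.png",a)
E
```

```text
[[ 598.3   61.2  110.7]
 [ 501.    71.7  110.7]
 [ 481.7 -107.3  110.7]] 97.86198345401215 179.95955765320474 lid centre [540.  -23.  110.7]
near slot [[548.5  45.5 111. ]]
pin tip near [[547.1  43.7  68. ]]
bed corner front [[ 500.5   70.9   38. ]
 [ 599.4   65.    38. ]
 [ 477.1 -110.2   38. ]]
```

View pics/c7.png

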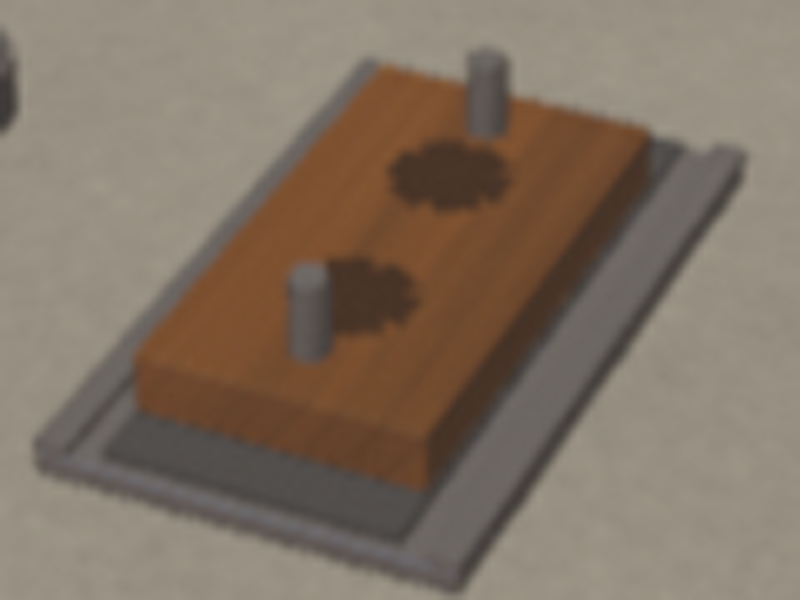

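```bash
python3 - <<'E'
from h import *
s=cams.camera("side")
P=onz(s,[[260+309/6.667,215+274/6.667],[260+487/6.667,215+57/6.667]],68)
print(P.round(1),P.mean(0).round(1))
t=cams.camera("top")
print(tri(t,[325.4,237.1],s,[260+309/6.667,215+274/6.667]),tri(t,[389.9,244.2],s,[260+487/6.667,215+57/6.667]))
print([np.round(ctrl.state()["tool_pos"],1) for _ in range(3)])
E
```

```text
[[547.1  44.8  68. ]
 [531.8 -93.2  68. ]] [539.5 -24.2  68. ]
(array([548.4871405 ,  41.13885526,  65.19835166]), np.float64(0.048612503522609436)) (array([533.01910598, -97.23787326,  65.29311362]), np.float64(0.12356661754832321))
[array([542. , -26.5, 152.5]), array([542. , -26.5, 152.5]), array([542. , -26.5, 152.5])]
```

>>> move_arm --steps '[{"dx": -0.06, "dy": 0.16, "dz": 1, "rx": 0, "ry": 0, "rz": 0, "grip": -1}, {"dx": -0.06, "dy": 0.16, "dz": 2, "rx": 0, "ry": 0, "rz": 0, "grip": -1}, {"dx": -0.06, "dy": 0.16, "dz": 2.6, "rx": 0, "ry": 0, "rz": 0, "grip": -1}, {"dx": -0.06, "dy": 0.16, "dz": 2.6, "rx": 0, "ry": 0, "rz": 0, "grip": -1}, {"dx": -0.06, "dy": 0.16, "dz": 2.6, "rx": 0, "ry": 0, "rz": 0, "grip": -1}, {"dx": -0.06, "dy": 0.16, "dz": 2.6, "rx": 0, "ry": 0, "rz": 0, "grip": -1}]'

```text
clock: 7.15
tool_pos: [541.3, -29.4, 126.5]
tool_rot: [-3.137, 0.174, 0.0]
ft_force: [0.8, -0.5, -4.6]
grip_width: 39.5
```

```bash
python3 - <<'E'
from h import *
s=cams.camera("side");s=cams.camera("side")
plan([541.2,-28.1,112],83.64)
crop(s,"c8.png",255,180,390,310,4.444)
E
```

```text
tool_pos [541.6 -29.5 126.9] tooly yaw -96.36 tilt z [ 9.e-04  1.e-04 -1.e+00] t 7.25 w 39.5 F [ 0.  -0.  -4.3]
d cm [-0.056 -0.131  1.493] r deg [-0.01 -0.05 -0.  ]
```

View pics/c8.png

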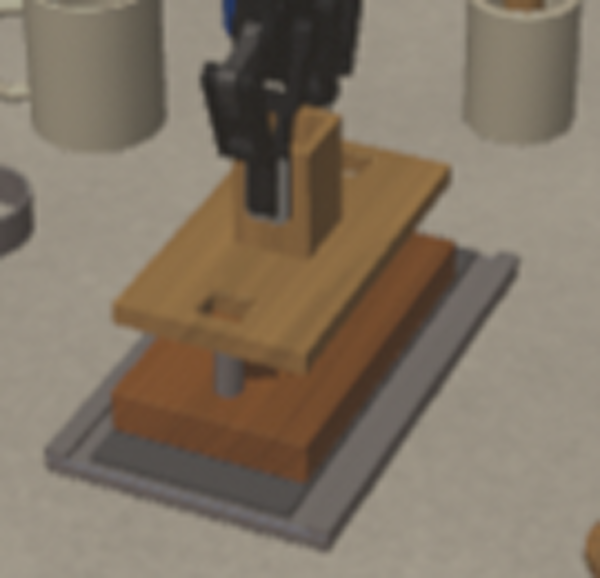

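```bash
python3 - <<'E'
from h import *
s=cams.camera("side")
cv=lambda x,y:[255+x/4.444,180+y/4.444]
P=onz(s,[cv(115,305),cv(304,356),cv(451,168)],126.8-53.7+12)
print(P.round(1),np.linalg.norm(P[0]-P[1]),np.linalg.norm(P[2]-P[1]),"lid centre",((P[0]+P[2])/2).round(1),ctrl.state()["tool_pos"].round(1) if hasattr(ctrl.state()["tool_pos"],'round') else ctrl.state()["tool_pos"])
E
```

```text
[[ 598.2   58.4   85.1]
 [ 501.4   69.4   85.1]
 [ 480.8 -106.8   85.1]] 97.45647715977127 177.36460844449465 lid centre [539.5 -24.2  85.1] [541.6 -29.5 127. ]
```

>>> move_arm --steps '[{"dx": 0, "dy": -0.05, "dz": 0.4, "rx": 0, "ry": 0, "rz": 0, "grip": -1}, {"dx": 0, "dy": -0.05, "dz": 0.8, "rx": 0, "ry": 0, "rz": 0, "grip": -1}, {"dx": 0, "dy": -0.05, "dz": 1.2, "rx": 0, "ry": 0, "rz": 0, "grip": -1}, {"dx": 0, "dy": -0.05, "dz": 1.2, "rx": 0, "ry": 0, "rz": 0, "grip": -1}]'

```text
clock: 7.63
tool_pos: [540.6, -29.1, 113.3]
tool_rot: [-3.137, 0.175, 0.003]
ft_force: [0.4, 0.6, -5.8]
grip_width: 39.6
```

```bash
python3 - <<'E'
from h import *
s=cams.camera("side")
plan([541.2,-28.8,92],83.64)
crop(s,"c9.png",255,180,390,310,4.444)
E
```

```text
tool_pos [540.7 -29.1 113.7] tooly yaw -96.37 tilt z [-1.4e-03  2.0e-04 -1.0e+00] t 7.68 w 39.1 F [ 0.3 -0.4 -4.8]
d cm [ 0.046 -0.032  2.175] r deg [ 0.    0.08 -0.01]
```

View pics/c9.png

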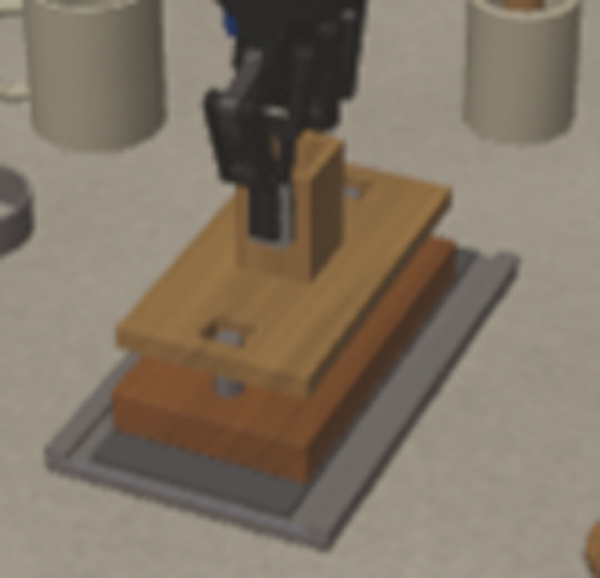

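Both pins are in their slots (near one at crop (230,335)), with no contact force. Lower onto the bed.

>>> move_arm --steps '[{"dx": 0, "dy": 0, "dz": 0.4, "rx": 0, "ry": 0, "rz": 0, "grip": -1}, {"dx": 0, "dy": 0, "dz": 0.8, "rx": 0, "ry": 0, "rz": 0, "grip": -1}, {"dx": 0, "dy": 0, "dz": 1.2, "rx": 0, "ry": 0, "rz": 0, "grip": -1}, {"dx": 0, "dy": 0, "dz": 1.5, "rx": 0, "ry": 0, "rz": 0, "grip": -1}, {"dx": 0, "dy": 0, "dz": 1.8, "rx": 0, "ry": 0, "rz": 0, "grip": -1}, {"dx": 0, "dy": 0, "dz": 2.0, "rx": 0, "ry": 0, "rz": 0, "grip": -1}, {"dx": 0, "dy": 0, "dz": 2.0, "rx": 0, "ry": 0, "rz": 0, "grip": -1}]'

```text
clock: 8.27
tool_pos: [541.0, -29.1, 93.9]
tool_rot: [-3.137, 0.175, 0.001]
ft_force: [0.4, -0.1, -4.4]
grip_width: 39.5
```

>>> move_arm --steps '[{"dx": 0, "dy": 0, "dz": 0.1, "rx": 0, "ry": 0, "rz": 0, "grip": -1}, {"dx": 0, "dy": 0, "dz": 0.2, "rx": 0, "ry": 0, "rz": 0, "grip": -1}, {"dx": 0, "dy": 0, "dz": 0.2, "rx": 0, "ry": 0, "rz": 0, "grip": -1}]'

```text
clock: 8.52
tool_pos: [541.3, -29.1, 92.5]
tool_rot: [-3.137, 0.175, -0.0]
ft_force: [0.5, -0.0, -5.1]
grip_width: 39.7
```

>>> move_arm --steps '[{"dx": 0, "dy": 0, "dz": 0.1, "rx": 0, "ry": 0, "rz": 0, "grip": -1}, {"dx": 0, "dy": 0, "dz": 0.15, "rx": 0, "ry": 0, "rz": 0, "grip": -1}, {"dx": 0, "dy": 0, "dz": 0.15, "rx": 0, "ry": 0, "rz": 0, "grip": -1}]'

```text
clock: 8.77
tool_pos: [541.5, -29.1, 91.7]
tool_rot: [3.137, -0.175, 0.001]
ft_force: [-4.5, 0.0, 4.3]
grip_width: 39.1
```

>>> move_arm --steps '[{"dx": 0, "dy": 0, "dz": 0.03, "rx": 0, "ry": 0, "rz": 0, "grip": -0.05}, {"dx": 0, "dy": 0, "dz": 0.03, "rx": 0, "ry": 0, "rz": 0, "grip": 0.1}, {"dx": 0, "dy": 0, "dz": 0, "rx": 0, "ry": 0, "rz": 0, "grip": 0.3}, {"dx": 0, "dy": 0, "dz": 0, "rx": 0, "ry": 0, "rz": 0, "grip": 0.4}, {"dx": 0, "dy": 0, "dz": 0, "rx": 0, "ry": 0, "rz": 0, "grip": 0.4}, {"dx": 0, "dy": 0, "dz": 0, "rx": 0, "ry": 0, "rz": 0, "grip": 0.4}]'

```text
clock: 9.27
tool_pos: [541.4, -29.0, 91.0]
tool_rot: [-3.137, 0.174, -0.0]
ft_force: [-0.5, -0.2, 0.8]
grip_width: 59.6
```

```bash
python3 - <<'E'
from h import *
s=cams.camera("side")
plan([541.2,-28.8,92],83.64)
crop(s,"c10.png",255,180,390,310,4.444)
E
```

```text
tool_pos [541.4 -29.   91. ] tooly yaw -96.37 tilt z [ 1.e-04  1.e-04 -1.e+00] t 9.32 w 60.1 F [ 0.9  0.8 -0.1]
d cm [-0.018 -0.021 -0.097] r deg [-0.01 -0.01 -0.01]
```

View pics/c10.png

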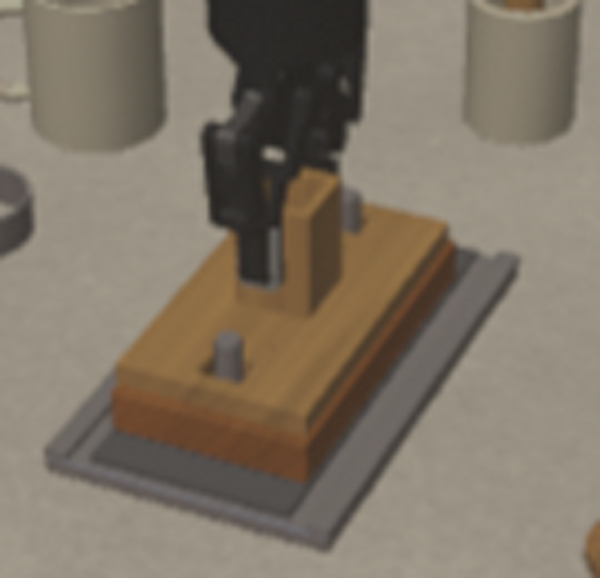

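Lid is flush: its edge lies directly on the bed all round and both pins stand through their slots. Retreat upward and go to the pusher.

>>> move_arm --steps '[{"dx": 0, "dy": 0, "dz": -2, "rx": 0, "ry": 0, "rz": 0, "grip": 0.4}, {"dx": 0, "dy": 0, "dz": -5, "rx": 0, "ry": 0, "rz": 0, "grip": 0.4}, {"dx": 0, "dy": 0, "dz": -9, "rx": 0, "ry": 0, "rz": 0, "grip": 0.4}, {"dx": 0, "dy": 0, "dz": -13, "rx": 0, "ry": 0, "rz": 0, "grip": 0.4}, {"dx": 0, "dy": 0, "dz": -17, "rx": 0, "ry": 0, "rz": 0, "grip": 0.4}, {"dx": 0, "dy": 0, "dz": -20, "rx": 0, "ry": 0, "rz": 0, "grip": 0.4}, {"dx": 0, "dy": 0, "dz": -20, "rx": 0, "ry": 0, "rz": 0, "grip": 0.4}]'

```text
clock: 9.9
tool_pos: [543.8, -28.7, 298.6]
tool_rot: [3.136, -0.174, 0.018]
ft_force: [0.3, 0.5, -1.1]
grip_width: 59.8
```

```bash
python3 - <<'E'
from h import *
t=cams.camera("top");s=cams.camera("side")
t0=cv2.imread("pics/top0.png");s0=cv2.imread("pics/side0.png")
# head axis edges in side view: rows, brown mask
h=cv2.cvtColor(s0,cv2.COLOR_BGR2HSV);m=cv2.inRange(h,(5,110,40),(20,255,255))
for r in range(140,184,4):
    x=np.where(m[r,360:392])[0]+360; print(r,(x.min(),x.max(),x.mean().round(1)) if len(x) else None,end="; ")
ht=cv2.cvtColor(t0,cv2.COLOR_BGR2HSV)[240:284,470:525]
mt=cv2.inRange(ht,(10,60,100),(25,255,255));n,l,st,ce=cv2.connectedComponentsWithStats(mt)
i=1+st[1:,4].argmax();uv=ce[i]+[470,240];print("\nheadtop",st[i],uv)
print(onz(t,uv,178).round(1),onz(t,uv,175).round(1))
v=proj(t,[[493,-311.5,178],[493,-311.5,94],[493,-311.5,8]]);print("vertical top:",v)
v=proj(s,[[493,-311.5,178],[493,-311.5,130],[493,-311.5,94]]);print("vertical side:",v)
plan([493,-311.5,260])
E
```

```text
140 (np.int64(379), np.int64(387), np.float64(383.0)); 144 (np.int64(369), np.int64(380), np.float64(374.5)); 148 (np.int64(367), np.int64(383), np.float64(375.0)); 152 (np.int64(368), np.int64(382), np.float64(374.7)); 156 (np.int64(368), np.int64(378), np.float64(373.0)); 160 (np.int64(368), np.int64(378), np.float64(373.0)); 164 (np.int64(370), np.int64(376), np.float64(373.0)); 168 (np.int64(369), np.int64(376), np.float64(372.5)); 172 (np.int64(369), np.int64(376), np.float64(372.5)); 176 (np.int64(369), np.int64(376), np.float64(372.5)); 180 (np.int64(369), np.int64(376), np.float64(372.5)); 
headtop [ 30  12  16  16 198] [507.22222222 259.06565657]
[[ 493.3 -308.9  178. ]] [[ 493.4 -309.9  175. ]]
vertical top: [[508.61154658 259.1940633 ]
 [494.67817229 261.86000551]
 [482.59595793 264.16894171]]
vertical side: [[374.96870177 142.95422728]
 [374.08643639 160.5960684 ]
 [373.4414801  173.41221574]]
tool_pos [541.9 -29.  292.5] tooly yaw -96.37 tilt z [ 3.2e-03 -3.0e-04 -1.0e+00] t 10.0 w 59.8 F [-1.2  0.8  0.1]
d cm [-1.737 28.62   3.243] r deg [-0.   -0.18 -0.  ]
```

>>> move_arm --steps '[{"dx": -1.7, "dy": 28.5, "dz": 0, "rx": 0, "ry": 0, "rz": 0, "grip": 0.4}, {"dx": -1.7, "dy": 28.5, "dz": 0, "rx": 0, "ry": 0, "rz": 0, "grip": 0.4}, {"dx": -1.7, "dy": 28.5, "dz": 0, "rx": 0, "ry": 0, "rz": 0, "grip": 0.4}, {"dx": -1.7, "dy": 28.5, "dz": 0, "rx": 0, "ry": 0, "rz": 0, "grip": 0.4}, {"dx": -1.7, "dy": 28.5, "dz": 2, "rx": 0, "ry": 0, "rz": 0, "grip": 0.4}, {"dx": -1.7, "dy": 28.5, "dz": 4, "rx": 0, "ry": 0, "rz": 0, "grip": 0.4}, {"dx": -1.7, "dy": 28.5, "dz": 4, "rx": 0, "ry": 0, "rz": 0, "grip": 0.4}, {"dx": -1.7, "dy": 28.5, "dz": 4, "rx": 0, "ry": 0, "rz": 0, "grip": 0.4}, {"dx": -1.7, "dy": 28.5, "dz": 4, "rx": 0, "ry": 0, "rz": 0, "grip": 0.4}, {"dx": -1.7, "dy": 28.5, "dz": 4, "rx": 0, "ry": 0, "rz": 0, "grip": 0.4}]'

```text
clock: 10.83
tool_pos: [492.3, -309.8, 249.3]
tool_rot: [-3.135, 0.175, 0.004]
ft_force: [-0.3, 0.3, -0.1]
grip_width: 59.7
```

```bash
python3 - <<'E'
from h import *
t=cams.camera("top");s=cams.camera("side")
plan([493.2,-310,158])
a=lambda c,x0,y0,x1,y1,sz:cv2.resize(c["img"][y0:y1,x0:x1],sz,interpolation=cv2.INTER_CUBIC)
cv2.imwrite("pics/c11.png",np.hstack([a(t,440,210,540,310,(400,400)),a(s,325,110,425,210,(400,400))]))
E
```

```text
tool_pos [ 493.5 -308.6  250.8] tooly yaw -96.22 tilt z [ 0.     0.001 -1.   ] t 10.93 w 59.7 F [-0.2  0.7 -0. ]
d cm [-0.013  0.149  9.282] r deg [-0.06  0.    0.  ]
```

View pics/c11.png

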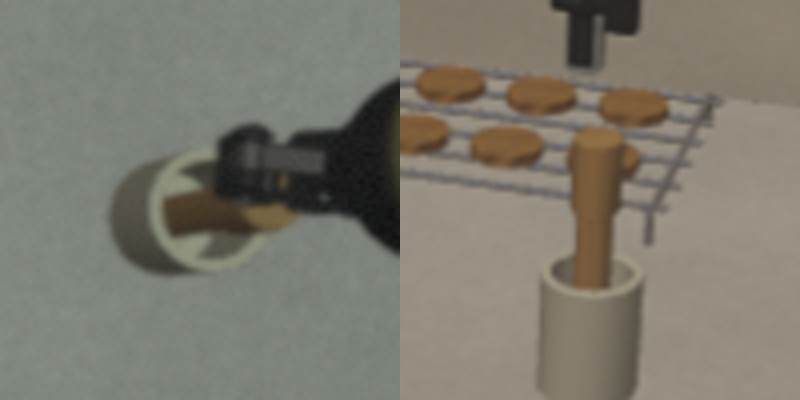

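```bash
python3 - <<'E'
from h import *
s=cams.camera("side");t=cams.camera("top")
st=ctrl.state();p=np.array(st["tool_pos"]).ravel();M=R.from_rotvec(np.array(st["tool_rot"]).ravel()).as_matrix()
print(p.round(1))
# front finger tip: offset y -30..-45 , x ±11, z +15 (open pads sit farther back)
for y in(-30,-38):
  q=[p+M@np.array([x,y,16]) for x in(-11,0,11)]
  print(y,proj(s,q).round(1).tolist())
crop(s,"c12.png",350,90,400,165,8)
E
```

```text
[ 493.6 -308.8  251.4]
-30 [[375.6, 126.6], [371.2, 125.8], [366.8, 125.1]]
-38 [[374.4, 127.8], [370.0, 127.1], [365.6, 126.3]]
```

View pics/c12.png

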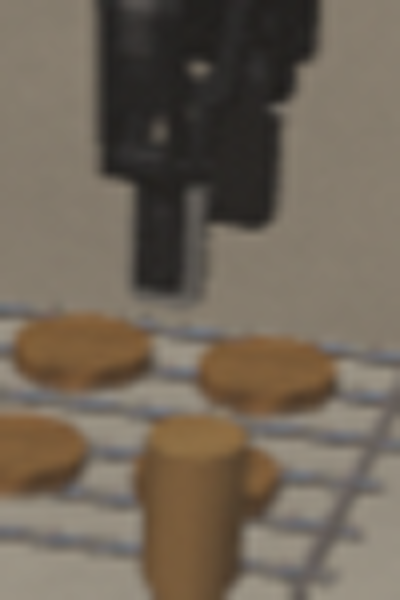

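>>> move_arm --steps '[{"dx": 0, "dy": 0.13, "dz": 3, "rx": 0, "ry": 0, "rz": 0, "grip": 0.4}, {"dx": 0, "dy": 0.13, "dz": 6, "rx": 0, "ry": 0, "rz": 0, "grip": 0.4}, {"dx": 0, "dy": 0.13, "dz": 8, "rx": 0, "ry": 0, "rz": 0, "grip": 0.4}, {"dx": 0, "dy": 0.13, "dz": 9.3, "rx": 0, "ry": 0, "rz": 0, "grip": 0.4}, {"dx": 0, "dy": 0.13, "dz": 9.3, "rx": 0, "ry": 0, "rz": 0, "grip": 0.4}, {"dx": 0, "dy": 0.13, "dz": 9.3, "rx": 0, "ry": 0, "rz": 0, "grip": 0.4}]'

```text
clock: 11.53
tool_pos: [492.9, -310.8, 158.1]
tool_rot: [-3.136, 0.172, 0.001]
ft_force: [0.7, -0.6, 0.5]
grip_width: 59.7
```

```bash
python3 - <<'E'
from h import *
t=cams.camera("top");s=cams.camera("side")
plan([493.2,-310,158])
a=lambda c,x0,y0,x1,y1,sz:cv2.resize(c["img"][y0:y1,x0:x1],sz,interpolation=cv2.INTER_CUBIC)
cv2.imwrite("pics/c13.png",np.hstack([a(t,460,230,530,300,(400,400)),a(s,340,120,410,190,(400,400))]))
E
```

```text
tool_pos [ 493.6 -311.6  159.6] tooly yaw -96.32 tilt z [ 0.0022 -0.0011 -1.    ] t 11.63 w 59.8 F [-0.7 -0.2 -0.2]
d cm [-0.062 -0.155  0.164] r deg [ 0.05 -0.13  0.  ]
```

View pics/c13.png

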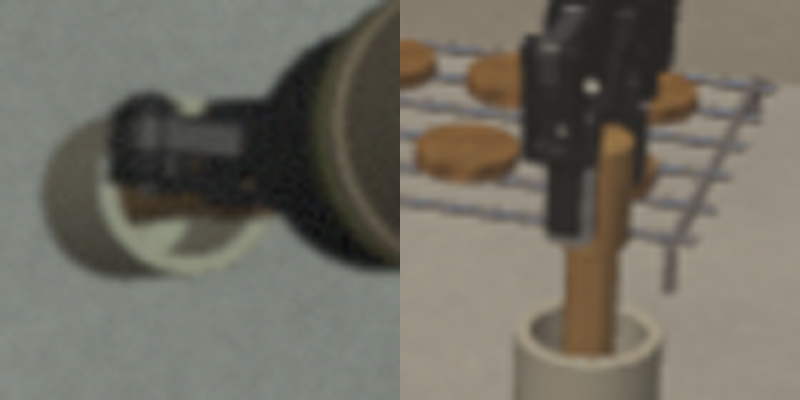

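>>> move_arm --steps '[{"dx": -0.03, "dy": -0.13, "dz": 0.1, "rx": 0, "ry": 0, "rz": 0, "grip": 0.1}, {"dx": -0.03, "dy": -0.13, "dz": 0.1, "rx": 0, "ry": 0, "rz": 0, "grip": -0.1}, {"dx": -0.03, "dy": -0.13, "dz": 0.1, "rx": 0, "ry": 0, "rz": 0, "grip": -0.3}, {"dx": -0.03, "dy": -0.13, "dz": 0.1, "rx": 0, "ry": 0, "rz": 0, "grip": -1}, {"dx": -0.03, "dy": -0.13, "dz": 0.1, "rx": 0, "ry": 0, "rz": 0, "grip": -1}, {"dx": -0.03, "dy": -0.13, "dz": 0.1, "rx": 0, "ry": 0, "rz": 0, "grip": -1}, {"dx": -0.03, "dy": -0.13, "dz": 0.1, "rx": 0, "ry": 0, "rz": 0, "grip": -1}, {"dx": -0.03, "dy": -0.13, "dz": 0.1, "rx": 0, "ry": 0, "rz": 0, "grip": -1}]'

```text
clock: 12.3
tool_pos: [493.2, -310.2, 158.1]
tool_rot: [3.137, -0.174, 0.003]
ft_force: [-0.7, 1.6, 6.1]
grip_width: 30.6
```

>>> move_arm --steps '[{"dx": 0, "dy": 0, "dz": -1, "rx": 0, "ry": 0, "rz": 0, "grip": -1}, {"dx": 0, "dy": 0, "dz": -2.5, "rx": 0, "ry": 0, "rz": 0, "grip": -1}, {"dx": 0, "dy": 0, "dz": -4, "rx": 0, "ry": 0, "rz": 0, "grip": -1}, {"dx": 0, "dy": 0, "dz": -6, "rx": 0, "ry": 0, "rz": 0, "grip": -1}, {"dx": 0, "dy": 0, "dz": -8, "rx": 0, "ry": 0, "rz": 0, "grip": -1}, {"dx": 0, "dy": 0, "dz": -10, "rx": 0, "ry": 0, "rz": 0, "grip": -1}, {"dx": 0, "dy": 0, "dz": -12, "rx": 0, "ry": 0, "rz": 0, "grip": -1}, {"dx": 0, "dy": 0, "dz": -13.5, "rx": 0, "ry": 0, "rz": 0, "grip": -1}, {"dx": 0, "dy": 0, "dz": -13.5, "rx": 0, "ry": 0, "rz": 0, "grip": -1}, {"dx": 0, "dy": 0, "dz": -13.5, "rx": 0, "ry": 0, "rz": 0, "grip": -1}]'

```text
clock: 13.13
tool_pos: [492.6, -310.7, 292.8]
tool_rot: [3.136, -0.175, 0.002]
ft_force: [-0.5, 0.0, -2.1]
grip_width: 30.8
```

```bash
python3 - <<'E'
from h import *
t=cams.camera("top");s=cams.camera("side")
plan([540,-29.5,292])
a=lambda c,x0,y0,x1,y1,sz:cv2.resize(c["img"][y0:y1,x0:x1],sz,interpolation=cv2.INTER_CUBIC)
cv2.imwrite("pics/c14.png",np.hstack([a(t,440,210,540,310,(400,400)),a(s,325,110,425,210,(400,400))]))
E
```

```text
tool_pos [ 491.9 -310.3  290.8] tooly yaw -96.38 tilt z [-1.6e-03  8.0e-04 -1.0e+00] t 13.23 w 30.6 F [-0.5  0.6 -1. ]
d cm [  1.654 -28.443  -0.101] r deg [-0.04  0.09  0.  ]
```

View pics/c14.png

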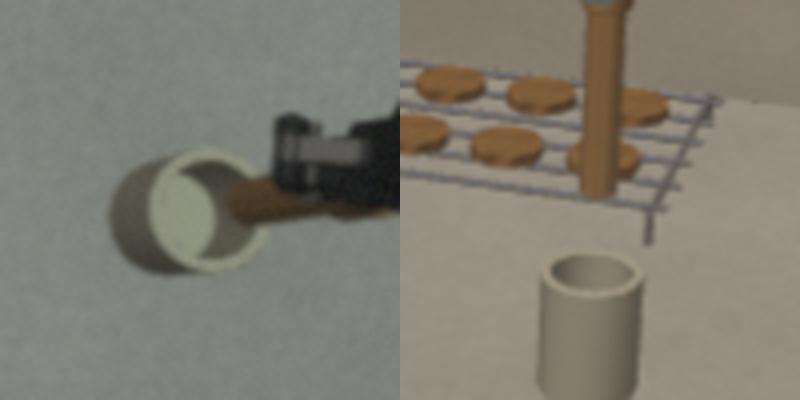

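Pusher is out and vertical, cup undisturbed. Now locate the tube mouth with the arm clear.

```bash
python3 - <<'E'
from h import *
t=cams.camera("top");s=cams.camera("side")
quadimg=t["img"];cv2.imwrite("pics/top1.png",t["img"]);cv2.imwrite("pics/side1.png",s["img"])
a=lambda c,x0,y0,x1,y1,sz:cv2.resize(c["img"][y0:y1,x0:x1],sz,interpolation=cv2.INTER_CUBIC)
cv2.imwrite("pics/c15.png",np.hstack([a(t,330,215,380,265,(400,400)),a(s,290,205,340,255,(400,400))]))
cv2.imwrite("pics/c16.png",np.hstack([a(t,295,195,425,290,(400,292)),a(s,265,205,375,305,(321,292))]))
E
```

```text
(no output)
```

View pics/c15.png

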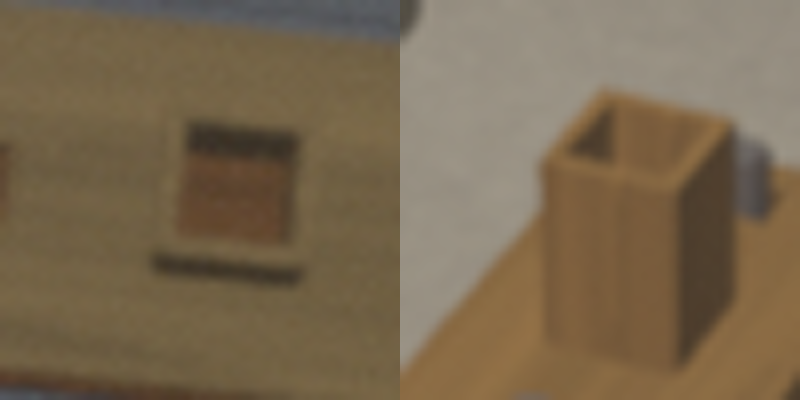

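View pics/c16.png

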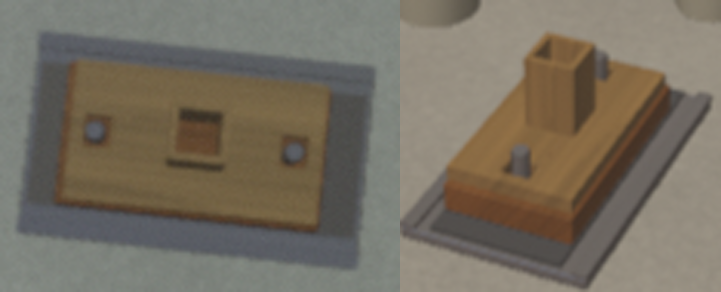

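```bash
python3 - <<'E'
from h import *
t=cams.camera("top");s=cams.camera("side")
T=[330+239/8,215+183/8];S=[320.25,222.5]
print(onz(t,[T],110).round(1),onz(s,[S],110).round(1),tri(t,T,s,S))
print("pusher foot side", onz(s,[[374.4,157.2]],140).round(1), "cup rim", )
st=ctrl.state();p=np.array(st["tool_pos"]).ravel();print(p)
# expect foot = tool xy, z= p-150
print("pred foot",proj(s,[[p[0],p[1],p[2]-150]]),proj(t,[[p[0],p[1],p[2]-150]]))
for r in range(112,160,6):
    h=cv2.cvtColor(s["img"],cv2.COLOR_BGR2HSV);m=cv2.inRange(h,(5,110,40),(20,255,255));x=np.where(m[r,366:384])[0]+366;print(r,x.min(),x.max())
E
```

```text
[[541.8 -31.1 110. ]] [[539.8 -25.9 110. ]] (array([541.90571372, -31.29459498, 106.32874604]), np.float64(0.5945644077157511))
pusher foot side [[ 492.4 -310.4  140. ]] cup rim
[ 492.07906899 -310.22686711  290.88388767]
pred foot [[374.52074986 156.91558038]] [[501.5360011  260.89416214]]
112 372 381
118 372 380
124 372 379
130 372 379
136 366 383
142 371 378
148 367 383
154 370 378
```

>>> move_arm --steps '[{"dx": 0.2, "dy": -3, "dz": 0, "rx": 0, "ry": 0, "rz": 0, "grip": -1}, {"dx": 0.4, "dy": -6, "dz": 0, "rx": 0, "ry": 0, "rz": 0, "grip": -1}, {"dx": 0.6, "dy": -9, "dz": 0, "rx": 0, "ry": 0, "rz": 0, "grip": -1}, {"dx": 0.8, "dy": -12, "dz": 0, "rx": 0, "ry": 0, "rz": 0, "grip": -1}, {"dx": 1, "dy": -15, "dz": 0, "rx": 0, "ry": 0, "rz": 0, "grip": -1}, {"dx": 1.2, "dy": -18, "dz": 0, "rx": 0, "ry": 0, "rz": 0, "grip": -1}, {"dx": 1.4, "dy": -21, "dz": 0, "rx": 0, "ry": 0, "rz": 0, "grip": -1}, {"dx": 1.6, "dy": -24, "dz": 0, "rx": 0, "ry": 0, "rz": 0, "grip": -1}, {"dx": 1.7, "dy": -26.5, "dz": 0, "rx": 0, "ry": 0, "rz": 0, "grip": -1}, {"dx": 1.8, "dy": -28.4, "dz": 0, "rx": 0, "ry": 0, "rz": 0, "grip": -1}, {"dx": 1.8, "dy": -28.4, "dz": 0, "rx": 0, "ry": 0, "rz": 0, "grip": -1}, {"dx": 1.8, "dy": -28.4, "dz": 0, "rx": 0, "ry": 0, "rz": 0, "grip": -1}]'

```text
clock: 14.43
tool_pos: [541.8, -28.8, 291.6]
tool_rot: [-3.137, 0.17, 0.001]
ft_force: [0.5, -1.4, -1.1]
grip_width: 30.6
```

```bash
python3 - <<'E'
from h import *
t=cams.camera("top");s=cams.camera("side")
plan([541.5,-29.5,270])
crop(s,"c17.png",285,165,345,260,6)
crop(t,"c18.png",330,200,400,270,6)
st=ctrl.state();p=np.array(st["tool_pos"]).ravel()
print("pred foot",p.round(1),proj(s,[[p[0],p[1],p[2]-150]]))
E
```

```text
tool_pos [541.7 -31.3 291.6] tooly yaw -96.44 tilt z [-7.e-04 -5.e-04 -1.e+00] t 14.53 w 30.5 F [ 0.2 -0.7 -1.2]
d cm [-0.039 -0.174  2.161] r deg [ 0.03  0.04 -0.  ]
pred foot [541.7 -31.3 291.6] [[320.08643299 208.47976975]]
```

View pics/c17.png

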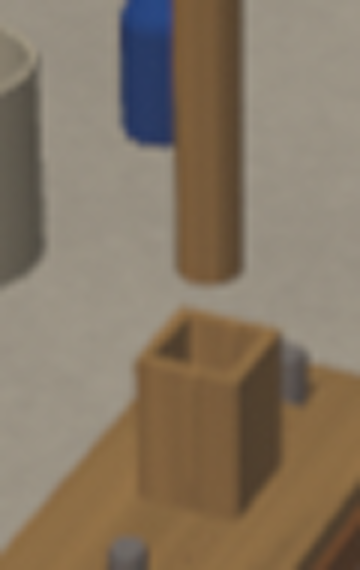

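View pics/c18.png

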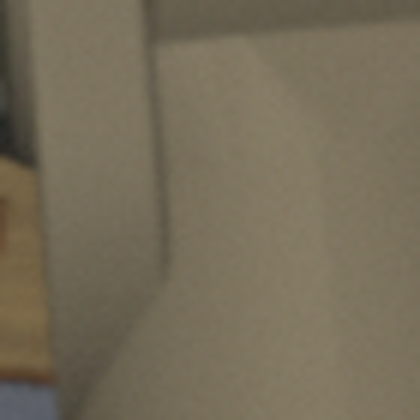

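```bash
python3 - <<'E'
from h import *
s=cams.camera("side")
st=ctrl.state();p=np.array(st["tool_pos"]).ravel();print(p.round(1))
print(onz(s,[[319.9,209.4]],p[2]-150).round(1),onz(s,[[320.2,222.7]],110).round(1))
print(proj(s,[[541.5,-29.5,141.6],[541.5,-31,110],[541.5,-27,110]]))
E
```

```text
[541.7 -31.7 291.6]
[[540.9 -27.5 141.6]] [[539.6 -25.1 110. ]]
[[319.91562373 208.90748476]
 [320.23692868 221.14743828]
 [319.64639743 222.09484745]]
```

>>> move_arm --steps '[{"dx": -0.1, "dy": -0.23, "dz": 1, "rx": 0, "ry": 0, "rz": 0, "grip": -1}, {"dx": -0.1, "dy": -0.23, "dz": 2, "rx": 0, "ry": 0, "rz": 0, "grip": -1}, {"dx": -0.1, "dy": -0.23, "dz": 2.7, "rx": 0, "ry": 0, "rz": 0, "grip": -1}, {"dx": -0.1, "dy": -0.23, "dz": 2.7, "rx": 0, "ry": 0, "rz": 0, "grip": -1}, {"dx": -0.1, "dy": -0.23, "dz": 2.7, "rx": 0, "ry": 0, "rz": 0, "grip": -1}, {"dx": -0.1, "dy": -0.23, "dz": 2.7, "rx": 0, "ry": 0, "rz": 0, "grip": -1}]'

```text
clock: 15.08
tool_pos: [541.1, -27.9, 265.0]
tool_rot: [-3.137, 0.175, 0.0]
ft_force: [-0.5, -0.8, -0.0]
grip_width: 30.8
```

```bash
python3 - <<'E'
from h import *
s=cams.camera("side")
plan([541,-29.3,245])
crop(s,"c19.png",290,190,350,260,8)
E
```

```text
tool_pos [541.3 -27.8 265.3] tooly yaw -96.38 tilt z [ 6.e-04  1.e-04 -1.e+00] t 15.13 w 30.7 F [ 0.1 -0.  -0.6]
d cm [-0.016  0.151  2.033] r deg [-0.01 -0.03 -0.  ]
```

View pics/c19.png

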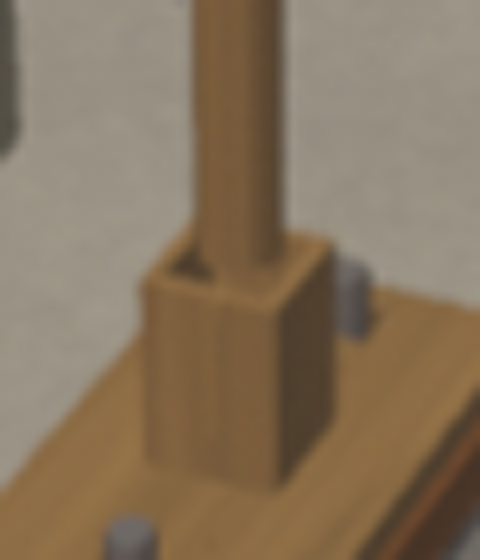

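```bash
python3 - <<'E'
from h import *
s=cams.camera("side")
st=ctrl.state();p=np.array(st["tool_pos"]).ravel();print(p.round(1))
f=p-[0,0,150]
a=np.linspace(0,2*np.pi,37);circ=f+12*np.c_[np.cos(a),np.sin(a),0*a]
u=np.array([np.cos(np.radians(83.64)),np.sin(np.radians(83.64)),0]);v=np.array([u[1],-u[0],0]);
im=s["img"][205:240,300:340]
im=cv2.resize(im,None,fx=14,fy=14,interpolation=cv2.INTER_CUBIC)
im=cv2.convertScaleAbs(im,alpha=1.8,beta=-60)
im2=im.copy()
q=((proj(s,circ)+.5-[300,205])*14).astype(int);cv2.polylines(im2,[q],True,(0,255,0),1)
cv2.imwrite("pics/c20.png",np.vstack([im[:300],im2[:300]]))
E
```

```text
[541.4 -27.8 265.5]
```

View pics/c20.png

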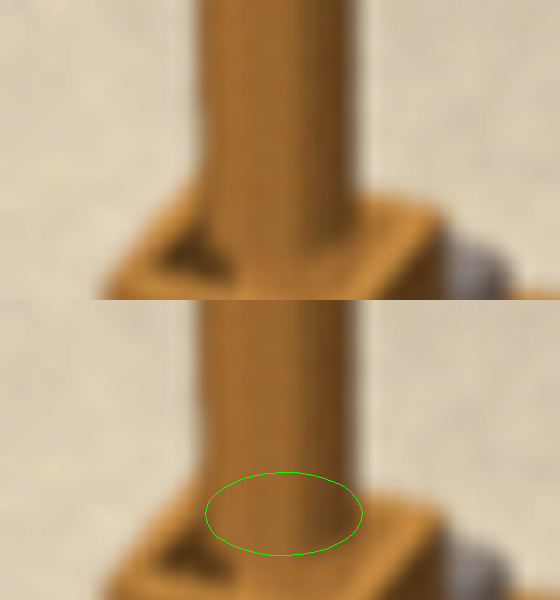

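```bash
python3 - <<'E'
from h import *
s=cams.camera("side")
im=s["img"][215:240,300:340]
im=cv2.resize(im,None,fx=18,fy=18,interpolation=cv2.INTER_CUBIC);cv2.imwrite("pics/c21.png",cv2.convertScaleAbs(im,alpha=1.8,beta=-60))
print(onz(s,[[319.2,222.5]],110).round(1),onz(s,[[319.4,219.4]],115.5).round(1),onz(s,[[319.4,219.4]],114).round(1))
for tgt in ([541.4,-29,110],[540.5,-28,110],[541.8,-31,110]):
    u=np.array([np.cos(np.radians(83.64)),np.sin(np.radians(83.64)),0]);v=np.array([u[1],-u[0],0]);
    print(tgt,((proj(s,[np.array(tgt)+a*20*u+b*20*v for a,b in((1,1),(1,-1),(-1,-1),(-1,1))])+.5-[300,215])*18).round(0).tolist())
E
```

```text
[[541.9 -25.2 110. ]] [[542.6 -28.9 115.5]] [[543.4 -31.1 114. ]]
[541.4, -29, 110] [[145.0, 173.0], [452.0, 249.0], [590.0, 84.0], [289.0, 12.0]]
[540.5, -28, 110] [[149.0, 179.0], [456.0, 255.0], [594.0, 89.0], [293.0, 17.0]]
[541.8, -31, 110] [[148.0, 164.0], [454.0, 240.0], [591.0, 75.0], [291.0, 3.0]]
```

View pics/c21.png

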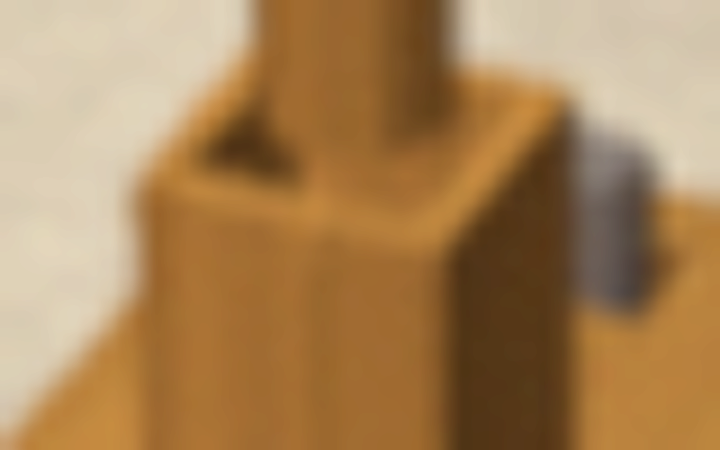

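Foot and mouth agree within about 1 mm in both axes. Insert slowly, watching force.

>>> move_arm --steps '[{"dx": 0, "dy": 0.05, "dz": 0.4, "rx": 0, "ry": 0, "rz": 0, "grip": -1}, {"dx": 0, "dy": 0.05, "dz": 0.8, "rx": 0, "ry": 0, "rz": 0, "grip": -1}, {"dx": 0, "dy": 0.05, "dz": 1.2, "rx": 0, "ry": 0, "rz": 0, "grip": -1}, {"dx": 0, "dy": 0.05, "dz": 1.2, "rx": 0, "ry": 0, "rz": 0, "grip": -1}]'

```text
clock: 15.57
tool_pos: [540.6, -28.3, 251.8]
tool_rot: [-3.137, 0.175, 0.003]
ft_force: [0.0, -0.1, -1.7]
grip_width: 30.8
```

```bash
python3 - <<'E'
from h import *
s=cams.camera("side")
plan([541.2,-28.5,188])
crop(s,"c22.png",280,180,350,260,7)
E
```

```text
tool_pos [540.7 -28.3 252.3] tooly yaw -96.37 tilt z [-1.3e-03  2.0e-04 -1.0e+00] t 15.62 w 30.4 F [-0.2 -0.6 -0.5]
d cm [0.06  0.017 6.425] r deg [-0.    0.07  0.  ]
```

View pics/c22.png

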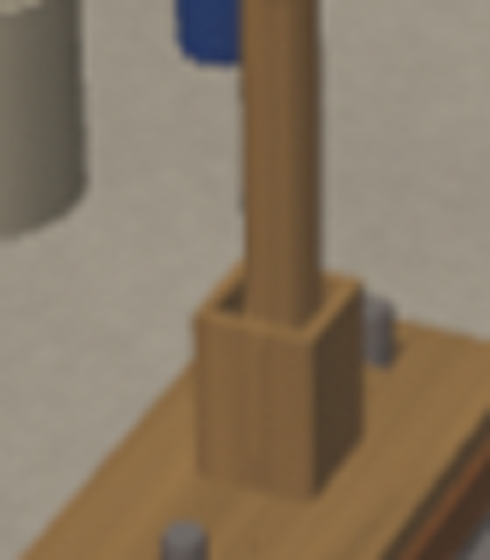

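>>> move_arm --steps '[{"dx": 0.1, "dy": 0.02, "dz": 0.3, "rx": 0, "ry": 0, "rz": 0, "grip": -1}, {"dx": 0.1, "dy": 0.02, "dz": 0.8, "rx": 0, "ry": 0, "rz": 0, "grip": -1}, {"dx": 0.1, "dy": 0.02, "dz": 1.3, "rx": 0, "ry": 0, "rz": 0, "grip": -1}, {"dx": 0.1, "dy": 0.02, "dz": 1.8, "rx": 0, "ry": 0, "rz": 0, "grip": -1}, {"dx": 0.1, "dy": 0.02, "dz": 2.0, "rx": 0, "ry": 0, "rz": 0, "grip": -1}]'

```text
clock: 16.03
tool_pos: [541.6, -28.6, 231.8]
tool_rot: [-3.137, 0.175, 0.002]
ft_force: [0.1, -0.1, -1.3]
grip_width: 30.7
```

>>> move_arm --steps '[{"dx": 0, "dy": 0, "dz": 0.5, "rx": 0, "ry": 0, "rz": 0, "grip": -1}, {"dx": 0, "dy": 0, "dz": 1.0, "rx": 0, "ry": 0, "rz": 0, "grip": -1}, {"dx": 0, "dy": 0, "dz": 1.5, "rx": 0, "ry": 0, "rz": 0, "grip": -1}, {"dx": 0, "dy": 0, "dz": 2.0, "rx": 0, "ry": 0, "rz": 0, "grip": -1}, {"dx": 0, "dy": 0, "dz": 2.5, "rx": 0, "ry": 0, "rz": 0, "grip": -1}, {"dx": 0, "dy": 0, "dz": 3.0, "rx": 0, "ry": 0, "rz": 0, "grip": -1}, {"dx": 0, "dy": 0, "dz": 3.5, "rx": 0, "ry": 0, "rz": 0, "grip": -1}, {"dx": 0, "dy": 0, "dz": 3.7, "rx": 0, "ry": 0, "rz": 0, "grip": -1}, {"dx": 0, "dy": 0, "dz": 3.7, "rx": 0, "ry": 0, "rz": 0, "grip": -1}]'

```text
clock: 16.78
tool_pos: [541.7, -28.5, 195.3]
tool_rot: [-3.137, 0.174, 0.002]
ft_force: [0.4, -0.4, -0.7]
grip_width: 31.0
```

>>> move_arm --steps '[{"dx": 0, "dy": 0, "dz": 0.3, "rx": 0, "ry": 0, "rz": 0, "grip": -1}, {"dx": 0, "dy": 0, "dz": 0.5, "rx": 0, "ry": 0, "rz": 0, "grip": -1}, {"dx": 0, "dy": 0, "dz": 0.5, "rx": 0, "ry": 0, "rz": 0, "grip": -1}]'

```text
clock: 17.03
tool_pos: [541.9, -28.5, 190.7]
tool_rot: [-3.137, 0.175, 0.001]
ft_force: [-0.8, 0.3, -0.6]
grip_width: 30.7
```

>>> move_arm --steps '[{"dx": 0, "dy": 0, "dz": 0.1, "rx": 0, "ry": 0, "rz": 0, "grip": -1}, {"dx": 0, "dy": 0, "dz": 0.2, "rx": 0, "ry": 0, "rz": 0, "grip": -1}, {"dx": 0, "dy": 0, "dz": 0.3, "rx": 0, "ry": 0, "rz": 0, "grip": -1}, {"dx": 0, "dy": 0, "dz": 0.3, "rx": 0, "ry": 0, "rz": 0, "grip": -1}]'

```text
clock: 17.37
tool_pos: [542.2, -28.5, 188.2]
tool_rot: [-3.137, 0.175, -0.001]
ft_force: [0.5, 0.3, -1.3]
grip_width: 31.0
```

>>> move_arm --steps '[{"dx": 0, "dy": 0, "dz": 0.1, "rx": 0, "ry": 0, "rz": 0, "grip": -1}, {"dx": 0, "dy": 0, "dz": 0.15, "rx": 0, "ry": 0, "rz": 0, "grip": -1}, {"dx": 0, "dy": 0, "dz": 0.15, "rx": 0, "ry": 0, "rz": 0, "grip": -1}]'

```text
clock: 17.62
tool_pos: [542.8, -28.5, 188.1]
tool_rot: [3.137, -0.175, 0.004]
ft_force: [-2.8, -0.4, 8.7]
grip_width: 30.6
```

Contact at TCP z = 188.1 mm (predicted 188), so the foot is down on the bed. Release and retreat.

>>> move_arm --steps '[{"dx": 0, "dy": 0, "dz": -0.1, "rx": 0, "ry": 0, "rz": 0, "grip": -0.2}, {"dx": 0, "dy": 0, "dz": -0.1, "rx": 0, "ry": 0, "rz": 0, "grip": 0}, {"dx": 0, "dy": 0, "dz": -0.1, "rx": 0, "ry": 0, "rz": 0, "grip": 0.2}, {"dx": 0, "dy": 0, "dz": -0.1, "rx": 0, "ry": 0, "rz": 0, "grip": 0.4}, {"dx": 0, "dy": 0, "dz": -0.1, "rx": 0, "ry": 0, "rz": 0, "grip": 0.4}, {"dx": 0, "dy": 0, "dz": -1, "rx": 0, "ry": 0, "rz": 0, "grip": 0.4}, {"dx": 0, "dy": 0, "dz": -3, "rx": 0, "ry": 0, "rz": 0, "grip": 0.4}, {"dx": 0, "dy": 0, "dz": -6, "rx": 0, "ry": 0, "rz": 0, "grip": 0.4}, {"dx": 0, "dy": 0, "dz": -9, "rx": 0, "ry": 0, "rz": 0, "grip": 0.4}, {"dx": 0, "dy": 0, "dz": -12, "rx": 0, "ry": 0, "rz": 0, "grip": 0.4}, {"dx": 0, "dy": 0, "dz": -12, "rx": 0, "ry": 0, "rz": 0, "grip": 0.4}, {"dx": 0, "dy": 0, "dz": -12, "rx": 0, "ry": 0, "rz": 0, "grip": 0.4}]'

```text
clock: 18.62
tool_pos: [543.0, -28.3, 309.1]
tool_rot: [3.137, -0.174, 0.007]
ft_force: [0.3, 0.2, 0.7]
grip_width: 59.9
```

```bash
python3 - <<'E'
from h import *
s=cams.camera("side")
plan([541.2,-28.5,300])
cv2.imwrite("pics/side2.png",s["img"]);crop(s,"c23.png",230,130,410,310,3.3)
print("pred foot/top vertical",proj(s,[[541.5,-28.5,110],[541.5,-28.5,208]]))
E
```

```text
tool_pos [542.2 -28.5 307.2] tooly yaw -96.37 tilt z [ 1.4e-03 -1.0e-04 -1.0e+00] t 18.67 w 59.4 F [-0.6 -0.7 -0.9]
d cm [-0.102  0.013  0.724] r deg [-0.   -0.08 -0.  ]
pred foot/top vertical [[319.86820406 221.73899467]
 [319.54033777 181.43564404]]
```

View pics/c23.png

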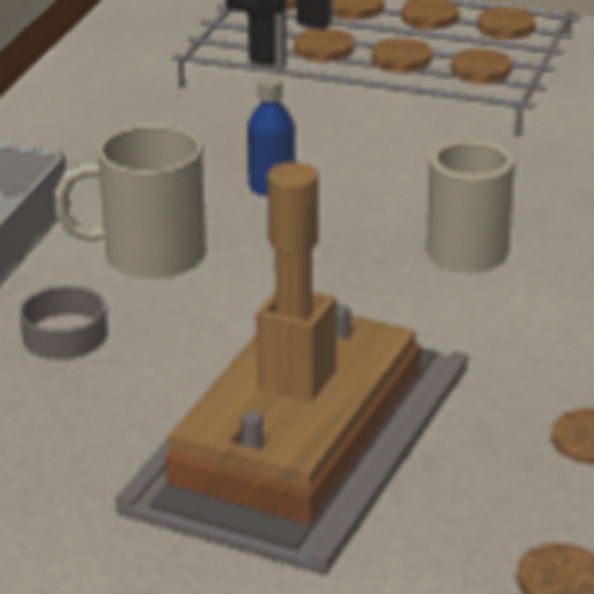

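The picture shows the pusher upright in the tube (head top at crop (294,178), about pixel (319,184)), the lid flush, both pins through, and the cup and bystanders standing. I'll let it settle briefly and hand in.

>>> move_arm --steps '[{"dx": 0, "dy": 0, "dz": 0, "rx": 0, "ry": 0, "rz": 0, "grip": 0.4}, {"dx": 0, "dy": 0, "dz": 0, "rx": 0, "ry": 0, "rz": 0, "grip": 0.4}, {"dx": 0, "dy": 0, "dz": 0, "rx": 0, "ry": 0, "rz": 0, "grip": 0.4}, {"dx": 0, "dy": 0, "dz": 0, "rx": 0, "ry": 0, "rz": 0, "grip": 0.4}]'

```text
clock: 19.0
tool_pos: [541.7, -28.6, 305.7]
tool_rot: [-3.137, 0.174, 0.002]
ft_force: [0.3, 0.4, -0.4]
grip_width: 59.9
```

```bash
python3 -c "
from h import *
print(ctrl.job_done())"
```

```text
the job is handed in; nothing more can be done
None
```

I closed the press: the wooden lid went down over both pins onto the bed. I then pulled the pusher out of the cup, lowered it foot first into the feed tube and let go. I handed the job in at about 19 s of the 72 s; no verdict is reported.

- **Lid:** contact came at tool height 91.7 mm, exactly the height expected for flush on the bed. The pictures show it level with both pins through their slots.
- **Pusher:** contact came at 188.1 mm against a predicted 188 mm, so the foot is all the way down. The last side picture shows it upright in the tube.
- **Surroundings:** the cup, mug, cutter and bottle still stand where they were in that picture. It did not include the jars and tub, but the arm never went near them.
- **Robot:** the gripper was clear above the pusher with force readings near zero.

The two cameras disagreed by about 2 mm in x and 3–5 mm in y on absolute positions. I therefore aligned the last moves on relative offsets in the side view and the tool position at release. I did not measure the final lid and pusher poses numerically after letting go; that last check was by eye in the side picture.

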